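Lock the spent coin cells away in the child-resistant jar

TASK

Lock the spent coin cells away: open the red child-resistant cap of the collection jar that stands drawn out at the open end of the blue rack (press it down while turning it anticlockwise, turning alone just spins it), lift the cap right off and put every coin cell that lies on the bench into the jar, leaving the hexagon nuts where they are. Then put the cap back, press it down and turn it clockwise as far as it goes so that it stays locked down. Finally slide the closed jar along the rack until it stands flush against the next jar, with no gap, and leave it upright.

Things in the scene. Friction and masses are not known exactly. Their poses are not given: they have to be found in the camera images.
- rack: blue steel channel fixed on the bench, 307 x 86 mm, floor 2 mm thick, walls 78.4 mm apart inside, 21 mm high. Two full jars of the same kind stand fixed in it (x = 0 to 0.153 m, tops 115.5 mm above the bench). Origin at bench level on the channel's middle line, in the plane of the nearer full jar's free face; x along the channel toward it, z up; open end at x = -0.150 m
- jar: loose white square jar, yellow battery label, 0.5 to 0.7 kg, upright on the channel's floor, whose walls keep it from turning; starts 35 to 60 mm off its neighbour. Body 76 x 76 mm, flat shoulder 78 mm up, neck 45 mm across, floor 4 mm thick. Origin at the centre of its underside, x along the rack's x, z up. It is flush with the next jar when its origin is at x = -0.038 m in the rack's frame
- jar_mouth (a point): centre of the jar's round mouth, 37 mm wide, at its rim, 98 mm above the jar's underside; the inside is 70 x 70 mm wide and 94 mm deep. Three bayonet lugs, 120 degrees apart, stand out round the neck under the cap
- cap: white inner cap inside the red over-cap (0.13 kg together). Origin on its axis, level with the over-cap's unpressed lower rim, z up, x through one of three like lugs. Locked, it is 85 mm above the jar's underside with x at 0, 120 or 240 degrees from the jar's x, at a stop. Turned 45 to 72 degrees anticlockwise from above it is free and pops up 4 mm; a stop follows at 73
- cap_top (a point): centre of the top of the red ribbed over-cap, 64 mm across, 28.5 mm high, gripped across; spins with slight drag on the inner cap unless pressed. At 3.5 mm (10 N) its dogs drop between ribs and turn the inner cap, after up to 15 degrees of play; a dog may stand on a rib until turned a little. The inner cap then gives 2 mm more on its sprung seal (14 N). Full press 5.5 mm; turning takes 0.3 Nm
- cap_press (a joint): how far the over-cap is pressed down on the inner cap: 0 up, 0.0035 m fully down. To close: set the cap on at a free angle (45 to 72 degrees, 1 mm play sideways; its seal then rests on the rim, origin 89 mm above the jar's underside), press fully (to where the locked cap is pressed), turn clockwise to the stop, let go
- cap_key (a point): point of the inner cap on its x axis, 27 mm from its axis, at its origin's height
- jar_lock0 (a point): point fixed to the jar, 27 mm from its axis and 85 mm above its underside, at 0 degrees anticlockwise from the jar's x axis: cap_key comes over one of these three points when the cap is locked
- jar_lock1 (a point): point fixed to the jar, 27 mm from its axis and 85 mm above its underside, at 120 degrees anticlockwise from the jar's x axis: cap_key comes over one of these three points when the cap is locked
- jar_lock2 (a point): point fixed to the jar, 27 mm from its axis and 85 mm above its underside, at 240 degrees anticlockwise from the jar's x axis: cap_key comes over one of these three points when the cap is locked
- cell0: a spent lithium coin cell like the others, lying flat on the bench: bright steel disc 24.5 mm across and 7.7 mm thick, about 10 g, one face slightly stepped with a black ring; origin at the centre of the face it lies on at the start, z up. Four to six of the seven are there (None if absent)
- cell1: a spent lithium coin cell like the others, lying flat on the bench: bright steel disc 24.5 mm across and 7.7 mm thick, about 10 g, one face slightly stepped with a black ring; origin at the centre of the face it lies on at the start, z up. Four to six of the seven are there (None if absent)
- cell2: a spent lithium coin cell like the others, lying flat on the bench: bright steel disc 24.5 mm across and 7.7 mm thick, about 10 g, one face slightly stepped with a black ring; origin at the centre of the face it lies on at the start, z up. Four to six of the seven are there (None if absent)
- cell3: a spent lithium coin cell like the others, lying flat on the bench: bright steel disc 24.5 mm across and 7.7 mm thick, about 10 g, one face slightly stepped with a black ring; origin at the centre of the face it lies on at the start, z up. Four to six of the seven are there (None if absent)
- cell4: a spent lithium coin cell like the others, lying flat on the bench: bright steel disc 24.5 mm across and 7.7 mm thick, about 10 g, one face slightly stepped with a black ring; origin at the centre of the face it lies on at the start, z up. Four to six of the seven are there (None if absent)
- cell5: a spent lithium coin cell like the others, lying flat on the bench: bright steel disc 24.5 mm across and 7.7 mm thick, about 10 g, one face slightly stepped with a black ring; origin at the centre of the face it lies on at the start, z up. Four to six of the seven are there (None if absent)
- cell6: a spent lithium coin cell like the others, lying flat on the bench: bright steel disc 24.5 mm across and 7.7 mm thick, about 10 g, one face slightly stepped with a black ring; origin at the centre of the face it lies on at the start, z up. Four to six of the seven are there (None if absent)
- nut_a: bystander: bright M16 hexagon nut, 24 x 27 x 13 mm, lying on the bench, to be left alone; origin at the centre of its underside
- nut_b: bystander: brass-coloured M16 hexagon nut, 24 x 27 x 13 mm, lying on the bench, to be left alone; origin at the centre of its underside

How it is judged:
By the outcome, as a careful person would: the job done as asked, in the order asked, and still so for the second after the job is handed in, with the robot touching nothing.
Of cell0, cell1, cell2, cell3, cell4, cell5, cell6 only 4 to 6 are there at a start; the rules pass over those that are not, and their reading is None.
At some moment in a run one of cell0, cell1, cell2, cell3, cell4, cell5, cell6 may be knocked a few centimetres aside while the robot is not near it.
Once in a run the grip may slacken for a moment while it holds something.
It also fails if it takes over 200 s, if anything falls off the work surface, if the arm or the gripper's body presses on something with over 40 N, if the wrist force passes 120 N, or if a joint passes its speed limit or range.

ROBOT

A 6-joint arm with a two-finger parallel gripper is mounted at the origin on a cart in front of the work surface, level with it; the furniture and walls round the work are solid. World frame = base frame: x ahead of the robot, y to its left, z up, the work surface at z = 0. Lengths are in m, angles in degrees, forces in N, time in s.
With the tool pointing down it reaches from about 0.3 to 0.75 m from the base axis. Payload 8.5 kg.
Tool frame: the origin (TCP) lies midway between the tips of the shut fingers; the grasp point (between the pads) lies 19 mm behind it (manip.grip_point_offset is the distance from the TCP to the grasp point, in m); z points along the fingers, y is the line along which they close (so a half turn about z gives the same grasp; the last joint's range is limited). The gripper opens to 85 mm and grips with 20 to 120 N. Pads are 22 mm wide; open, the fingers measure 114 mm over their backs; the gripper's body (76 mm by 85 mm) begins 54 mm behind the grasp point. The pads swing forward as they close: fully open they stand 13 mm farther back than shut.
Start: joints at [62.263, 21.807, 74.336, -0, 83.858, -12.336], TCP at [0.146, 0.53, 0.231] pointing down, gripper open.
Joint ranges: [-178.18, 178.18], [-50.72, 133.34], [12.68, 142.11], [-81.47, 261.47], [9.98, 163.14], [-165.26, 165.26]. Speed limits (degrees/s): [136.94, 136.94, 180, 180, 180, 180].

INTERFACE

Orientations are given as a 3x3 rotation matrix whose columns are the frame's x, y, z axes.
In Python, from station import manip gives the robot as it stands.
- The arm moves only by the tool servo_tool, never from a script. Its argument "targets" is one flat list of numbers, 7 for each row, row after row: the shift along the tool's x, y, z in m, then the turn, a rotation vector about the tool's x, y, z in degrees, then the gripper's target within -1 to 1 (fully open at 1, half-way at 0, shut at -1). A call has 1 to 8 rows; each row is the pose to reach, as a shift and turn from the pose commanded when the call began, along the tool's axes at that moment; what a row does not reach only later rows make up. A row lasts 1/12 s, in which the tool goes at most 41.7 mm and 7.16 degrees, less where a joint would pass 70% of its speed; a pose out of reach is approached as far as the arm can. A call with a gripper value outside its range is refused whole. The fingers move at their own pace and stop on an object; "force" is the grip in N (left out, the last holds). Time passes only in rows, so rows that repeat a pose let the fingers close. It gives the time, the measured TCP pose, the force, the opening and the grip force at its end, in the units of the state.
- manip.state(): the state, without advancing time (a new reading comes with each control period).
- manip.grab_frame(name): name is "side" or "top" or "wrist"; returns a dict with "pixels" (400x640x3 uint8, blue, green, red), "depth" (400x640 float32, m along the optical axis (not along the pixel's ray), 0 where there is no reading), "camera_matrix" (3x3 intrinsics, pixels), "R" (3x3) and "t" (3): a world point X has camera coordinates R X + t; the wrist camera has in their place "hand_eye" (4x4, takes a point from camera to tool coordinates, whose origin is the TCP and whose axes are the flange's). Camera axes: x right, y down, z forward; pixel columns grow to the right and rows downward; lengths in m; the calibration is good to about 2 mm. A picture is of the moment at which its call begins: read the wrist's pose just before it.
- manip.hand_in(): hands the job in; it is judged then, once.
The state is a dict: "time_s": time; "joint_positions": joint angles; "qd": joint speeds; "tau": joint torques, N m; "tool_pos": TCP position; "eef_rot": TCP orientation; "wrist_force": force on the tool from outside, world axes, zero at the start; "wrist_torque": the same for the moment, N m; "opening": opening from 0.0 (shut) to 1.0 (fully open); "finger_force": force on a finger pad.
Only numpy, scipy, OpenCV 4.12 (cv2) and the standard library are available. Lean on these libraries where they do the work, as an engineer would, in place of code of your own. Each camera call takes 0.05 s, during which the arm holds its last target. There are 200 camera calls.

## Working session

There is one attempt and no reset: what is moved stays moved. The work goes in short steps, Python scripts to look and compute and a tool call to move; the robot and the scene stay as the last step left them, time stands still between calls to the robot, and variables do not carry over. Pictures are saved under pics/ and viewed, at most 14 in all, crops included, and the job is handed in when it is done.

Besides the shell and the picture viewer there is one more tool, called after "Emit:" by a JSON object that holds its "method" and its "body", one argument or row to a line. servo_tool: Moves the arm, as the interface text tells. Its arguments: {"type":"object","properties":{"targets":{"type":"array"},"force":{"type":"number"}},"required":["targets"]}

```bash
mkdir -p pics; ls
cat > h.py <<'E'
import numpy as np, cv2
from station import manip
def cap(name,save=None):
    s=manip.state(); f=manip.grab_frame(name)
    if save: cv2.imwrite('pics/'+save,f['pixels'])
    K=np.array(f['camera_matrix'])
    if 'R' in f and f.get('R') is not None and 'hand_eye' not in f:
        R=np.array(f['R']);t=np.array(f['t']); Rw=R.T; o=-R.T@t
    else:
        H=np.array(f['hand_eye']); E=np.array(s['eef_rot']); 
        Rw=E@H[:3,:3]; o=E@H[:3,3]+np.array(s['tool_pos'])
    return dict(img=f['pixels'],d=f['depth'],K=K,Rw=Rw,o=o,s=s)
def ray(c,u,v): return c['Rw']@np.linalg.inv(c['K'])@np.array([u,v,1.])
def atz(c,u,v,z):
    r=ray(c,u,v); return c['o']+r*(z-c['o'][2])/r[2]
def atd(c,u,v):
    return c['o']+ray(c,u,v)*float(c['d'][int(v),int(u)])
def proj(c,X):
    p=c['K']@(c['Rw'].T@(np.array(X)-c['o'])); return p[:2]/p[2]
def cloud(c):
    v,u=np.mgrid[0:400,0:640]
    P=np.stack([u,v,np.ones_like(u)],-1)@np.linalg.inv(c['K']).T@c['Rw'].T
    return c['o']+P*c['d'][...,None]
def save(c,n): np.savez('pics/'+n,**{k:c[k] for k in('img','d','K','Rw','o')})
def load(n): return dict(np.load('pics/'+n+'.npz'))
E
python3 - <<'E'
from h import *
np.set_printoptions(precision=4,suppress=True)
for n in('side','top'):
    c=cap(n,n+'0.png'); save(c,n+'0'); print(n,c['o'],c['Rw'].tolist(),c['K'].tolist())
s=c['s']; print(s['tool_pos'],s['eef_rot'],s['wrist_force'],manip.grip_point_offset,s['opening'])
im=np.hstack([cv2.imread('pics/side0.png'),cv2.imread('pics/top0.png')])
E
```

```text
pics
side [ 0.3671 -0.5552  0.6733] [[0.9574809330035525, -0.20086341239693922, 0.20708489200060795], [-0.2883758217789066, -0.6455948802820085, 0.7071397570261478], [-0.008345558578469355, -0.736791110229973, -0.676068939930017]] [[364.66502382144307, 0.0, 318.32380080015434], [0.0, 364.66502382144307, 196.36808677978286], [0.0, 0.0, 1.0]]
top [0.4667 0.0248 1.3757] [[0.004201623137097132, -0.996546542358888, 0.0829297008047132], [-0.9999730249891359, -0.0036874479026466054, 0.006352324144962106], [-0.006024587711305407, -0.08295415384723484, -0.9965351537715059]] [[486.0110310874814, 0.0, 324.15588445934145], [0.0, 486.0110310874814, 193.7486176920166], [0.0, 0.0, 1.0]]
[0.1459 0.53   0.2307] [[-0.9641  0.2656 -0.0007]
 [ 0.2656  0.9641 -0.0013]
 [ 0.0003 -0.0014 -1.    ]] [-0.5259 -0.6229 -1.1884] 0.0187 1.0011791665206784
```

View pics/top0.png

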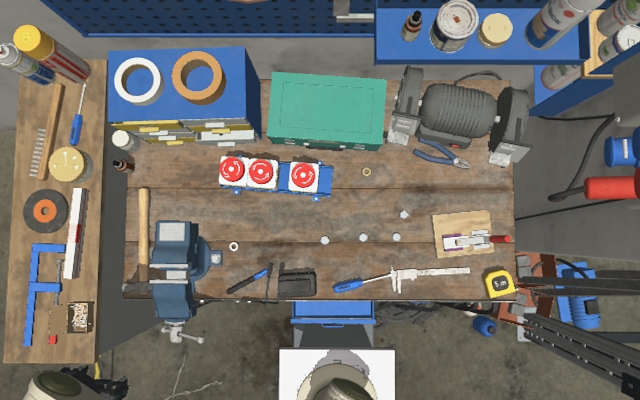

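View pics/side0.png

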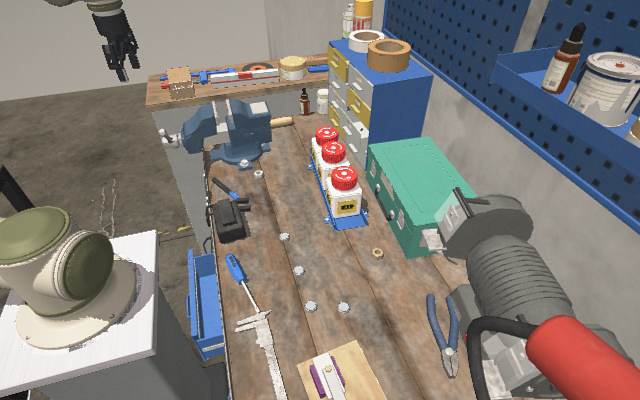

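The top view shows the loose jar's cap at (304,175), the rack's open end at (331,180), cells near (325,240), (363,237), (396,237) and (404,214), and nuts at (234,246) and (367,171). In the side view something shows at (245,163). I'll enlarge both.

Run:
```python
from h import *
t=cv2.imread('pics/top0.png');s=cv2.imread('pics/side0.png')
a=cv2.resize(t[150:275,200:420],(800,455),interpolation=3)
cv2.imwrite('pics/topc.png',a)
b=cv2.resize(s[120:320,225:425],(600,600),interpolation=3)
cv2.imwrite('pics/sidec.png',b)
```

```text
(no output)
```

View pics/topc.png

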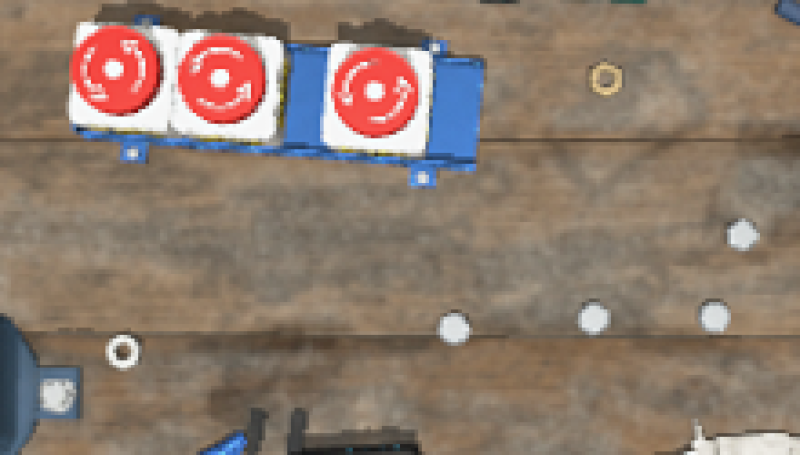

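View pics/sidec.png

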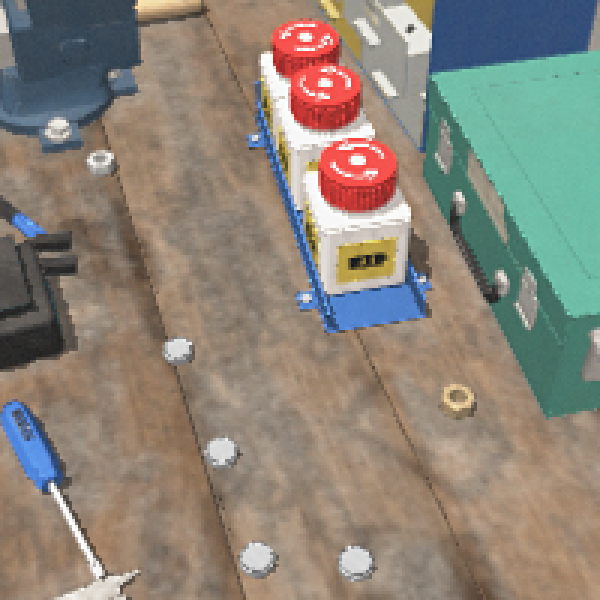

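The top crop shows four cells at (455,328), (594,318), (714,317) and (742,235), and the cap centre at (375,90). In the side crop the cells are at (178,350), (221,452), (258,558) and (356,562), and the loose cap at (359,160). The bright thing by the vise is its bolt. Next I'll triangulate.

Run:
```python
from h import *
np.set_printoptions(precision=4,suppress=True)
T=load('top0');S=load('side0')
def tri(a,b):
    A=[];y=[]
    for c,p in((T,a),(S,b)):
        r=ray(c,*p);r/=np.linalg.norm(r);M=np.eye(3)-np.outer(r,r);A.append(M);y.append(M@c['o'])
    return np.linalg.lstsq(np.vstack(A),np.hstack(y),rcond=None)[0]
f=220/800
pts={'cap':((375,90),(359,160)),'nb1':((219,78),(326,83)),'nb2':((114,69),(306,38)),'c0':((455,328),(178,350)),'c1':((594,318),(221,452)),'c2':((714,317),(258,558)),'c3':((742,235),(356,562)),'nutA':((122,351),(101,162)),'nutB':((605,78),(459,400))}
for k,(a,b) in pts.items():
    a=(200+a[0]*f,150+a[1]*f);b=(225+b[0]/3,120+b[1]/3)
    X=tri(a,b);print(k,X,'err',proj(T,X)-a,'rng',np.hypot(X[0],X[1]))
# red blobs top-face from depth, top cam
for n,c in(('T',T),('S',S)):
    P=cloud(c);im=c['img'].astype(int)
    m=(im[...,2]>150)&(im[...,1]<110)&(P[...,2]>.108)&(P[...,2]<.13)&(P[...,0]>.4)&(P[...,0]<.7)
    k,l,st,ce=cv2.connectedComponentsWithStats(m.astype(np.uint8))
    for i in range(1,k):
        if st[i,4]>40:
            q=P[l==i];print(n,st[i],(q.min(0)+q.max(0))/2,np.median(q[:,2]),np.ptp(q,axis=0))
# wall lines of rack: blue points
P=cloud(T);im=T['img'].astype(int)
m=(im[...,0]>130)&(im[...,2]<90)&(P[...,0]>.4)&(P[...,0]<.65)&(abs(P[...,1])<.35)&(P[...,2]<.03)
q=P[m];print(len(q),cv2.minAreaRect(q[:,:2].astype(np.float32)))
```

```text
cap [0.6218 0.0877 0.1162] err [ 0.0874 -0.2864] rng 0.627961153816586
nb1 [0.6308 0.2    0.1147] err [ 0.1384 -0.4833] rng 0.6617570907584299
nb2 [0.6369 0.2761 0.1136] err [ 0.1039 -0.377 ] rng 0.6941972931227658
c0 [0.4507 0.0302 0.0051] err [ 0.0494 -0.3041] rng 0.4517567811407158
c1 [ 0.4589 -0.0771  0.0057] err [ 0.0551 -0.304 ] rng 0.46532918294434833
c2 [ 0.4605 -0.1696  0.0068] err [ 0.0927 -0.464 ] rng 0.49074544487222405
c3 [ 0.5235 -0.1918  0.0065] err [ 0.0951 -0.3382] rng 0.5574999658159865
nutA [0.4324 0.2871 0.0057] err [ 0.0671 -0.4618] rng 0.5190385280963455
nutB [ 0.6451 -0.0861  0.0086] err [ 0.1065 -0.285 ] rng 0.6508011706773492
T [220 157  24  24 330] [0.6371 0.2759 0.1157] 0.1156101203001002 [0.0616 0.0617 0.0149]
T [249 160  24  24 335] [0.6298 0.1998 0.1153] 0.11555553367671445 [0.0609 0.0613 0.0144]
T [291 163  24  24 321] [0.6218 0.0898 0.116 ] 0.11562576991731044 [0.061  0.0606 0.0127]
S [316 127  22  14 165] [0.6366 0.2746 0.1124] 0.11416552190379126 [0.0613 0.061  0.0087]
S [322 142  24  15 217] [0.6305 0.1999 0.1126] 0.11423615471896564 [0.0625 0.062  0.0086]
S [331 167  26  18 267] [0.6211 0.0879 0.1132] 0.11439806415511244 [0.0617 0.063  0.0097]
731 ((0.5709264874458313, 0.20131239295005798), (0.16646897792816162, 0.4077707529067993), 28.570228576660156)
```

Measured heights (0.1155 cap tops, about 0.006 cells) fit the text. The gap is about 36 mm. Next, a planning helper and a check of obstacle heights.

```bash
cat >> h.py <<'E'
from scipy.spatial.transform import Rotation as Ro
def Rdown(yang):  # closing (tool y) at world angle yang, z down
    a=np.radians(yang); y=np.array([np.cos(a),np.sin(a),0]); z=np.array([0,0,-1.]); return np.c_[np.cross(y,z),y,z]
def plan(p0,R0,p1,y1):
    """shift and rotvec in tool axes, from pose(p0,R0) to pos p1, closing dir y1 (deg)"""
    d=R0.T@(np.array(p1)-p0); rv=Ro.from_matrix(R0.T@Rdown(y1)).as_rotvec(degrees=True)
    print('shift',np.round(d,4),'rot',np.round(rv,2),'rows',round(max(np.linalg.norm(d)/.0417,np.linalg.norm(rv)/7.16),1))
def st():
    s=manip.state(); R=np.array(s['eef_rot']); p=np.array(s['tool_pos'])
    print('t',round(s['time_s'],2),'p',np.round(p,4),'yang',round(np.degrees(np.arctan2(R[1,1],R[0,1])),2),'tilt',np.round(R[:2,2],4),'F',np.round(s['wrist_force'],2),'M',np.round(s['wrist_torque'],3),'op',round(s['opening'],3),'ff',np.round(s['finger_force'],1),'j6',np.round(s['joint_positions'][5],1))
    return p,R
E
python3 - <<'E'
from h import *
T=load('top0');P=cloud(T);
q=P[(P[...,0]>.15)&(P[...,0]<.72)&(abs(P[...,1])<.55)]
for x in np.arange(.2,.72,.1):
    print(round(x,2),[round(float(np.max(q[(abs(q[:,0]-x)<.05)&(abs(q[:,1]-y)<.05)][:,2],initial=0)),2) for y in np.arange(.5,-.55,-.1)])
p,R=st()
plan(p,R,[.4,.3,.36],20)
plan(p,R,[.622,.088,.24],20)
E
```

```text
0.2 [0.54, 0.49, 0.17, 0.0, 0.0, 0.01, 0.01, 0.0, 0.0, 0.0, 0.0]
0.3 [0.17, 0.17, 0.02, 0.06, 0.06, 0.03, 0.03, 0.01, 0.01, 0.04, 0.04]
0.4 [0.17, 0.17, 0.03, 0.05, 0.05, 0.01, 0.02, 0.01, 0.08, 0.1, 0.04]
0.5 [0.15, 0.15, 0.01, 0.01, 0.01, 1.38, 0.01, 0.02, 0.08, 0.4, 0.53]
0.6 [0.03, 0.01, 0.12, 0.12, 0.12, 0.08, 0.02, 0.01, 0.01, 0.4, 0.55]
0.7 [0.27, 0.25, 0.14, 0.13, 0.12, 0.12, 0.12, 0.12, 0.13, 0.23, 0.54]
t 0.1 p [0.1459 0.53   0.2308] yang 74.6 tilt [-0.0006 -0.0012] F [-0.04  0.3  -0.56] M [-0.011 -0.003 -0.044] op 1.002 ff 0.0 j6 -12.3
shift [-0.306  -0.1544 -0.1291] rot [-8.00e-02  2.00e-02  5.46e+01] rows 8.8
shift [-0.5764 -0.2997 -0.009 ] rot [-8.00e-02  2.00e-02  5.46e+01] rows 15.6
```

Emit:
{"method": "servo_tool", "body": {
  "targets": [0,0,-0.1,0,0,0,1,-0.306,-0.154,-0.12,0,0,54,1,-0.306,-0.154,-0.12,0,0,54,1,-0.306,-0.154,-0.12,0,0,54,1,-0.306,-0.154,-0.12,0,0,54,1,-0.306,-0.154,-0.12,0,0,54,1,-0.306,-0.154,-0.12,0,0,54,1,-0.306,-0.154,-0.12,0,0,54,1],
  "force": 60
}}

```text
time_s: 0.77
tool_pos: [0.3579, 0.3379, 0.3383]
eef_rot: [[-0.409, 0.913, -0.0], [0.913, 0.409, -0.0], [-0.0, -0.0, -1.0]]
wrist_force: [0.5, 1.4, 0.0]
opening: 0.998
finger_force: 0.0
```

Run:
```python
from h import *
p,R=st()
plan(p,R,[.622,.088,.26],20)
```

```text
t 0.77 p [0.3579 0.3379 0.3383] yang 24.12 tilt [-0.0004 -0.0002] F [0.53 1.4  0.03] M [ 0.009 -0.029  0.029] op 0.998 ff 0.0 j6 5.4
shift [-0.336   0.139   0.0783] rot [-0.03  0.    4.12] rows 8.9
```

Emit:
{"method": "servo_tool", "body": {
  "targets": [-0.336,0.139,0.03,0,0,4,1,-0.336,0.139,0.03,0,0,4,1,-0.336,0.139,0.03,0,0,4,1,-0.336,0.139,0.03,0,0,4,1,-0.336,0.139,0.07,0,0,4,1,-0.336,0.139,0.07,0,0,4,1,-0.336,0.139,0.07,0,0,4,1,-0.336,0.139,0.07,0,0,4,1]
}}

```text
time_s: 1.43
tool_pos: [0.5965, 0.115, 0.2777]
eef_rot: [[-0.349, 0.937, -0.001], [0.937, 0.349, 0.0], [0.0, -0.001, -1.0]]
wrist_force: [1.0, 0.2, 0.1]
opening: 0.999
finger_force: 0.0
```

Emit:
{"method": "servo_tool", "body": {
  "targets": [0,0,0,0,0,0,1,0,0,0,0,0,0,1]
}}

```text
time_s: 1.6
tool_pos: [0.5962, 0.1151, 0.2766]
eef_rot: [[-0.347, 0.938, -0.004], [0.938, 0.347, 0.0], [0.001, -0.003, -1.0]]
wrist_force: [0.3, -0.6, -0.5]
opening: 1.002
finger_force: 0.0
```

Run:
```python
from h import *
p,R=st()
c=cap('wrist','w1.png');save(c,'w1');print(c['o'],c['Rw'],proj(c,[.622,.088,.1155]))
P=cloud(c);im=c['img'].astype(int)
m=(im[...,2]>150)&(im[...,1]<110)&(P[...,2]>.106)&(P[...,2]<.13)
k,l,s_,ce=cv2.connectedComponentsWithStats(m.astype(np.uint8))
for i in range(1,k):
    if s_[i,4]>150:
        q=P[l==i];print(s_[i],(q.min(0)+q.max(0))/2,np.median(q[:,2]),np.ptp(q,axis=0))
```

```text
t 1.6 p [0.5962 0.1151 0.2766] yang 20.3 tilt [-0.0036  0.0001] F [ 0.34 -0.65 -0.49] M [ 0.019 -0.004  0.081] op 1.002 ff 0.0 j6 -20.5
[0.56832173 0.189447   0.41923709] [[ 0.93781774  0.33115021  0.104103  ]
 [ 0.34711325 -0.89184214 -0.29005171]
 [-0.00320725  0.30815117 -0.951332  ]] [340.33000064 213.92769459]
[ 400    0   78   57 3123] [0.63545236 0.27280021 0.11258253] 0.11556765888503928 [0.06268747 0.05160818 0.01086405]
[ 358   66   72   73 3336] [0.62898489 0.20326526 0.11243116] 0.11557377506396435 [0.06313106 0.06214439 0.01164529]
[ 309  181   63   59 2439] [0.62052126 0.09103633 0.11422342] 0.11563233822315072 [0.06122602 0.06169911 0.00778706]
```

View pics/w1.png

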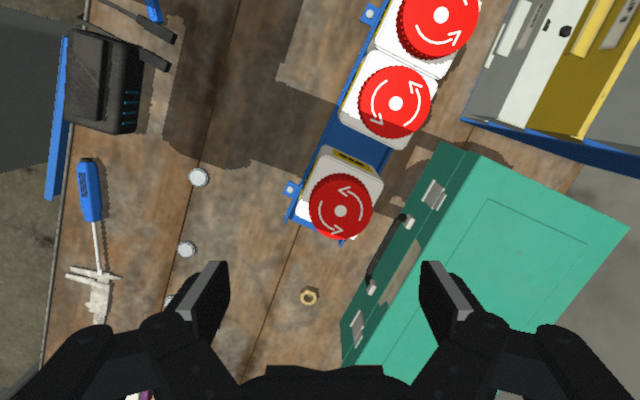

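The cap's white centre dot is at (340,211), the loose jar's label faces the gap, and the green toolbox stands close behind. I'll check its front edge.

Run:
```python
from h import *
for n in('w1','top0'):
    c=load(n);P=cloud(c);im=c['img'].astype(int)
    m=(im[...,1]>im[...,2]+30)&(P[...,2]>.02)&(P[...,2]<.2)&(P[...,0]>.5)&(P[...,0]<.9)
    q=P[m]
    for y in(.0,.03,.06,.09,.12,.15,.18):
        k=q[abs(q[:,1]-y)<.012]
        if len(k)>5: print(n,y,np.round(np.percentile(k[:,0],[0,2,10]),3),np.round(k[:,2].max(),3))
w=load('w1');print(atz(w,340,211,.1155))
p,R=st()
for a in(20,50):plan(p,R,[.621,.0895,.145],a)
```

```text
w1 0.0 [0.707 0.708 0.71 ] 0.12
w1 0.03 [0.573 0.575 0.712] 0.121
w1 0.06 [0.575 0.588 0.715] 0.121
w1 0.09 [0.577 0.715 0.717] 0.121
w1 0.12 [0.58  0.717 0.719] 0.121
w1 0.15 [0.582 0.719 0.721] 0.121
w1 0.18 [0.585 0.721 0.722] 0.119
top0 0.0 [0.71  0.712 0.721] 0.126
top0 0.03 [0.575 0.66  0.719] 0.127
top0 0.06 [0.578 0.716 0.724] 0.126
top0 0.09 [0.581 0.717 0.723] 0.125
top0 0.12 [0.584 0.719 0.727] 0.127
top0 0.15 [0.586 0.721 0.726] 0.125
top0 0.18 [0.589 0.723 0.725] 0.123
[0.62058676 0.09074885 0.1155    ]
t 1.65 p [0.5955 0.1163 0.2778] yang 20.4 tilt [-0.0017  0.0002] F [-0.26  0.43  0.76] M [-0.009  0.017  0.001] op 1.002 ff 0.0 j6 -20.5
shift [-0.0341  0.0147  0.1328] rot [-0.09 -0.05  0.4 ] rows 3.3
shift [-0.0341  0.0147  0.1328] rot [ -0.07  -0.07 -29.6 ] rows 4.1
```

Emit:
{"method": "servo_tool", "body": {
  "targets": [-0.034,0.0145,0.06,0,0,0,1,-0.034,0.0145,0.132,0,0,0,1,-0.034,0.0145,0.132,0,0,0,1,-0.034,0.0145,0.132,0,0,0,1,-0.034,0.0145,0.132,0,0,0,1,-0.034,0.0145,0.132,0,0,0,1]
}}

```text
time_s: 2.15
tool_pos: [0.6207, 0.0909, 0.1476]
eef_rot: [[-0.351, 0.936, 0.001], [0.936, 0.351, 0.0], [-0.0, 0.001, -1.0]]
wrist_force: [-0.0, 0.2, 1.3]
opening: 0.997
finger_force: 0.0
```

Run:
```python
from h import *
p,R=st();plan(p,R,[.621,.090,.080],20)
```

```text
t 2.15 p [0.6207 0.0909 0.1476] yang 20.54 tilt [0.0006 0.0001] F [-0.    0.25  1.3 ] M [-0.005 -0.027  0.013] op 0.997 ff 0.0 j6 -23.0
shift [-0.001  -0.0001  0.0676] rot [0.03 0.01 0.54] rows 1.6
```

Emit:
{"method": "servo_tool", "body": {
  "targets": [-0.001,0,0.02,0,0,0,1,-0.001,0,0.04,0,0,0,1,-0.001,0,0.055,0,0,0,1,-0.001,0,0.066,0,0,0,1,-0.001,0,0.066,0,0,0,1,-0.001,0,0.066,0,0,0,1]
}}

```text
time_s: 2.65
tool_pos: [0.6218, 0.0894, 0.0822]
eef_rot: [[-0.35, 0.937, 0.002], [0.937, 0.35, -0.0], [-0.001, 0.002, -1.0]]
wrist_force: [-0.8, 0.3, 0.2]
opening: 1.0
finger_force: 0.0
```

Emit:
{"method": "servo_tool", "body": {
  "targets": [0,0,0,0,0,0,-1,0,0,0,0,0,0,-1,0,0,0,0,0,0,-1,0,0,0,0,0,0,-1,0,0,0,0,0,0,-1,0,0,0,0,0,0,-1],
  "force": 70
}}

```text
time_s: 3.15
tool_pos: [0.6221, 0.0892, 0.0817]
eef_rot: [[-0.35, 0.937, 0.003], [0.937, 0.35, 0.0], [-0.001, 0.003, -1.0]]
wrist_force: [2.3, 1.4, 6.6]
opening: 0.726
finger_force: 74.9
```

Run:
```python
from h import *
st();c=cap('wrist','w2.png');cap('side','s2.png')
```

```text
t 3.15 p [0.6221 0.0892 0.0817] yang 20.46 tilt [0.003  0.0003] F [2.29 1.39 6.58] M [ 0.316 -0.252 -0.014] op 0.726 ff 74.9 j6 -23.1
```

View pics/w2.png

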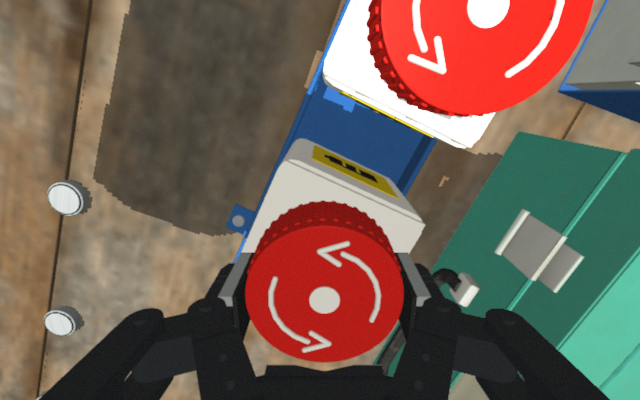

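The fingers hold the cap squarely (cap centre at (325,300)). Now press down.

Emit:
{"method": "servo_tool", "body": {
  "targets": [0,0,0.002,0,0,0,-1,0,0,0.004,0,0,0,-1,0,0,0.005,0,0,0,-1,0,0,0.005,0,0,0,-1],
  "force": 80
}}

```text
time_s: 3.58
tool_pos: [0.6224, 0.0892, 0.0795]
eef_rot: [[-0.35, 0.937, 0.005], [0.937, 0.35, -0.0], [-0.002, 0.005, -1.0]]
wrist_force: [-6.0, 0.0, 26.1]
opening: 0.722
finger_force: 85.9
```

Run:
```python
from h import *
st()
```

```text
t 3.58 p [0.6224 0.0892 0.0795] yang 20.47 tilt [ 0.0052 -0.    ] F [-5.980e+00  2.000e-02  2.612e+01] M [ 0.291  0.978 -0.056] op 0.722 ff 85.9 j6 -23.1
```

Emit:
{"method": "servo_tool", "body": {
  "targets": [0,0,0,0,0,-4,-1,0,0,0,0,0,-8,-1,0,0,0,0,0,-12,-1,0,0,0,0,0,-16,-1,0,0,0,0,0,-20,-1,0,0,0,0,0,-24,-1]
}}

```text
time_s: 4.08
tool_pos: [0.6237, 0.089, 0.0797]
eef_rot: [[-0.702, 0.712, 0.009], [0.712, 0.702, 0.0], [-0.006, 0.006, -1.0]]
wrist_force: [0.1, 1.5, 23.5]
opening: 0.723
finger_force: 85.5
```

Run:
```python
from h import *
st()
```

```text
t 4.08 p [0.6237 0.089  0.0797] yang 44.63 tilt [0.0086 0.0001] F [ 0.08  1.55 23.53] M [ 0.342 -0.057 -0.343] op 0.723 ff 85.5 j6 -47.3
```

Torque is −0.34 Nm, so the dogs have engaged. Turning on.

Emit:
{"method": "servo_tool", "body": {
  "targets": [0,0,0,0,0,-5,-1,0,0,0,0,0,-10,-1,0,0,0,0,0,-15,-1,0,0,0,0,0,-20,-1,0,0,0,0,0,-25,-1,0,0,0,0,0,-30,-1]
}}

```text
time_s: 4.58
tool_pos: [0.6238, 0.0891, 0.0797]
eef_rot: [[-0.964, 0.264, 0.009], [0.264, 0.964, 0.0], [-0.009, 0.003, -1.0]]
wrist_force: [0.3, 2.1, 22.4]
opening: 0.724
finger_force: 85.6
```

Run:
```python
from h import *
st()
```

```text
t 4.58 p [0.6238 0.0891 0.0797] yang 74.67 tilt [0.009  0.0003] F [ 0.27  2.14 22.45] M [ 0.51  -0.05  -0.339] op 0.724 ff 85.6 j6 -77.3
```

Emit:
{"method": "servo_tool", "body": {
  "targets": [0,0,0,0,0,-4,-1,0,0,0,0,0,-8,-1,0,0,0,0,0,-12,-1,0,0,0,0,0,-12,-1]
}}

```text
time_s: 4.92
tool_pos: [0.6238, 0.0893, 0.0797]
eef_rot: [[-0.998, 0.058, 0.009], [0.058, 0.998, 0.001], [-0.009, 0.001, -1.0]]
wrist_force: [0.8, 3.2, 22.3]
opening: 0.724
finger_force: 85.5
```

Run:
```python
from h import *
st()
```

```text
t 4.92 p [0.6238 0.0893 0.0797] yang 86.65 tilt [0.009  0.0005] F [ 0.78  3.15 22.32] M [ 0.429 -0.025 -0.125] op 0.724 ff 85.5 j6 -89.3
```

Turned 66°, so the inner cap is at 51–66°, inside the free window. Ease off and lift.

Emit:
{"method": "servo_tool", "body": {
  "targets": [0,0,-0.003,0,0,0,-1,0,0,-0.006,0,0,0,-1,0,0,-0.009,0,0,0,-1,0,0,-0.012,0,0,0,-1,0,0,-0.015,0,0,0,-1,0,0,-0.018,0,0,0,-1]
}}

```text
time_s: 5.42
tool_pos: [0.6207, 0.089, 0.0931]
eef_rot: [[-0.998, 0.062, -0.002], [0.062, 0.998, 0.0], [0.002, -0.0, -1.0]]
wrist_force: [1.9, 1.0, -2.5]
opening: 0.726
finger_force: 87.2
```

Run:
```python
from h import *
st();c=cap('wrist','w3.png')
```

```text
t 5.42 p [0.6207 0.089  0.0931] yang 86.46 tilt [-0.002   0.0001] F [ 1.91  0.97 -2.52] M [ 0.192 -0.211 -0.066] op 0.726 ff 87.2 j6 -89.1
```

The cap came off freely. I'll lift it and set it down on clear bench near (0.49, 0.13).

Emit:
{"method": "servo_tool", "body": {
  "targets": [0,0,-0.03,0,0,0,-1,0,0,-0.06,0,0,0,-1,0,0,-0.06,0,0,0,-1,0,0,-0.06,0,0,0,-1]
}}

```text
time_s: 5.8
tool_pos: [0.6214, 0.0888, 0.1548]
eef_rot: [[-0.998, 0.062, 0.002], [0.062, 0.998, -0.001], [-0.002, -0.0, -1.0]]
wrist_force: [-0.3, -0.4, -1.8]
opening: 0.724
finger_force: 87.9
```

Run:
```python
from h import *
p,R=st();c=cap('side','s3.png')
plan(p,R,[.49,.13,.15],86.5);plan(p,R,[.49,.13,.01],86.5)
# is the cap in the gripper, neck visible? crop for montage
a=cv2.resize(c['img'][110:250,260:420],(800,600)[:2] if 0 else (640,560),interpolation=3);cv2.imwrite('pics/s3c.png',a)
```

```text
t 5.8 p [0.6214 0.0888 0.1548] yang 86.46 tilt [ 0.0019 -0.0005] F [-0.32 -0.37 -1.84] M [ 0.032 -0.     0.036] op 0.724 ff 87.9 j6 -89.1
shift [0.1337 0.0331 0.0045] rot [-0.02  0.11 -0.04] rows 3.3
shift [0.134  0.0331 0.1445] rot [-0.02  0.11 -0.04] rows 4.8
```

View pics/s3c.png

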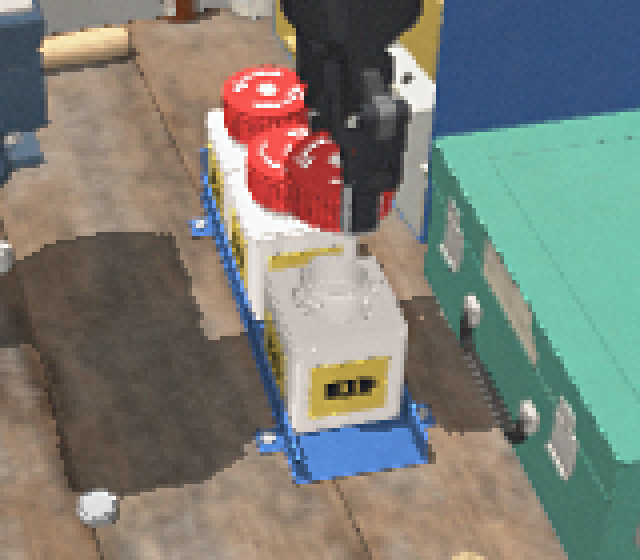

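The cap is held in the gripper and the bare neck shows at (340,280). Now set the cap down.

Emit:
{"method": "servo_tool", "body": {
  "targets": [0.04,0.01,0,0,0,0,-1,0.08,0.02,0,0,0,0,-1,0.12,0.03,0,0,0,0,-1,0.134,0.033,0.04,0,0,0,-1,0.134,0.033,0.08,0,0,0,-1,0.134,0.033,0.12,0,0,0,-1,0.134,0.033,0.14,0,0,0,-1,0.134,0.033,0.145,0,0,0,-1]
}}

```text
time_s: 6.52
tool_pos: [0.4864, 0.13, 0.0044]
eef_rot: [[-0.998, 0.062, -0.009], [0.062, 0.998, -0.0], [0.009, -0.001, -1.0]]
wrist_force: [-1.3, 0.1, -1.0]
opening: 0.724
finger_force: 87.6
```

Emit:
{"method": "servo_tool", "body": {
  "targets": [0,0,0.004,0,0,0,-1,0,0,0.008,0,0,0,-1]
}}

```text
time_s: 6.68
tool_pos: [0.4899, 0.1301, 0.0009]
eef_rot: [[-0.998, 0.062, 0.001], [0.062, 0.998, -0.0], [-0.001, -0.0, -1.0]]
wrist_force: [0.5, 0.1, -0.5]
opening: 0.725
finger_force: 87.7
```

Run:
```python
from h import *
p,R=st()
```

```text
t 6.68 p [0.4899 0.1301 0.0009] yang 86.46 tilt [ 0.0005 -0.0001] F [ 0.5   0.07 -0.45] M [ 0.026 -0.042 -0.028] op 0.725 ff 87.7 j6 -85.0
```

Emit:
{"method": "servo_tool", "body": {
  "targets": [0,0,0.001,0,0,0,-1,0,0,0.002,0,0,0,-1,0,0,0.002,0,0,0,-1]
}}

```text
time_s: 6.93
tool_pos: [0.49, 0.1302, -0.0007]
eef_rot: [[-0.998, 0.062, 0.002], [0.062, 0.998, 0.0], [-0.001, 0.0, -1.0]]
wrist_force: [-0.4, -0.3, -0.5]
opening: 0.73
finger_force: 65.4
```

Run:
```python
from h import *
p,R=st()
```

```text
t 6.93 p [ 0.49    0.1302 -0.0007] yang 86.47 tilt [0.0015 0.    ] F [-0.45 -0.3  -0.46] M [-0.007 -0.019 -0.037] op 0.73 ff 65.4 j6 -85.0
```

Emit:
{"method": "servo_tool", "body": {
  "targets": [0,0,0.001,0,0,0,-1,0,0,0.002,0,0,0,-1,0,0,0.002,0,0,0,-1]
}}

```text
time_s: 7.18
tool_pos: [0.4896, 0.1302, -0.0032]
eef_rot: [[-0.998, 0.062, 0.0], [0.062, 0.998, -0.0], [-0.0, 0.0, -1.0]]
wrist_force: [-0.1, 0.8, -1.0]
opening: 0.723
finger_force: 86.9
```

Run:
```python
from h import *
p,R=st()
```

```text
t 7.18 p [ 0.4896  0.1302 -0.0032] yang 86.47 tilt [ 0.0003 -0.    ] F [-0.14  0.81 -1.04] M [-0.035  0.029  0.017] op 0.723 ff 86.9 j6 -85.0
```

Run:
```python
from h import *
c=cap('wrist');P=cloud(c);im=c['img'].astype(int)
m=(im[...,2]>120)&(im[...,1]<90)&(P[...,2]<.06)
q=P[m];print(len(q),np.percentile(q[:,2],[2,25,50,75,90,99]),q.mean(0))
top=q[q[:,2]>np.percentile(q[:,2],70)-.003];print((top.min(0)+top.max(0))/2,np.ptp(top,axis=0))
```

```text
17548 [0.00598277 0.02858378 0.02916574 0.02958808 0.02994148 0.03054828] [0.47997109 0.13062059 0.02717674]
[0.48617726 0.13019613 0.02918101] [0.06273052 0.06222192 0.00530188]
```

Emit:
{"method": "servo_tool", "body": {
  "targets": [0,0,0.001,0,0,0,-1,0,0,0.001,0,0,0,-1,0,0,0.001,0,0,0,0.6,0,0,0.001,0,0,0,1,0,0,0.001,0,0,0,1,0,0,0.001,0,0,0,1,0,0,-0.03,0,0,0,1,0,0,-0.07,0,0,0,1]
}}

```text
time_s: 7.9
tool_pos: [0.4879, 0.13, 0.0652]
eef_rot: [[-0.998, 0.062, -0.007], [0.062, 0.998, -0.0], [0.007, -0.001, -1.0]]
wrist_force: [0.4, -0.5, 0.4]
opening: 0.998
finger_force: 0.0
```

Emit:
{"method": "servo_tool", "body": {
  "targets": [0,0,-0.04,0,0,0,1,0,0,-0.08,0,0,0,1,0,0,-0.1,0,0,0,1,0,0,-0.1,0,0,0,1]
}}

```text
time_s: 8.23
tool_pos: [0.4914, 0.1303, 0.1712]
eef_rot: [[-0.998, 0.061, 0.009], [0.061, 0.998, 0.0], [-0.009, 0.001, -1.0]]
wrist_force: [0.3, -0.9, -0.0]
opening: 0.999
finger_force: 0.0
```

Run:
```python
from h import *
p,R=st()
c=cap('wrist','w4.png');save(c,'w4')
P=cloud(c);im=c['img'].astype(int)
m=(im[...,2]>120)&(im[...,1]<100)&(P[...,2]>.024)&(P[...,2]<.035)
k,l,s_,ce=cv2.connectedComponentsWithStats(m.astype(np.uint8))
for i in range(1,k):
    if s_[i,4]>300:
        q=P[l==i];print(s_[i],(q.min(0)+q.max(0))/2,np.median(q[:,2]),np.ptp(q,axis=0))
t=cap('top','t4.png');save(t,'t4')
cv2.imwrite('pics/t4c.png',cv2.resize(t['img'][150:275,200:420],(800,455),interpolation=3))
```

```text
t 8.23 p [0.4914 0.1303 0.1712] yang 86.48 tilt [0.0091 0.0002] F [ 0.3  -0.86 -0.04] M [ 0.051 -0.039  0.008] op 0.999 ff 0.0 j6 -85.0
[ 289  144   69   68 3135] [0.48620101 0.12979819 0.02742075] 0.028511555183245774 [0.06187468 0.06121916 0.00680448]
```

View pics/w4.png

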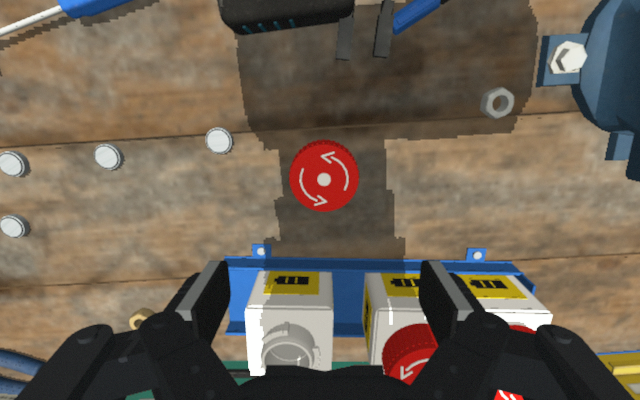

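The cap stands on the bench at (325,180). Cells show at (219,140), (107,157), (12,164) and (12,226), all unmoved. The open mouth is at (290,345).

```bash
cat >> h.py <<'E'
def cells(c,zt=.0077):
    """bright roundish blobs on the bench -> world xy"""
    P=cloud(c);im=c['img'];g=im.min(2);o=[]
    m=((g>150)&(P[...,2]>.003)&(P[...,2]<.013)&(P[...,0]>.3)&(P[...,0]<.7)&(abs(P[...,1])<.45)).astype(np.uint8)
    k,l,s,ce=cv2.connectedComponentsWithStats(m)
    for i in range(1,k):
        q=P[l==i]; w=np.ptp(q,axis=0)
        if s[i,4]>12 and .012<w[0]<.035 and .012<w[1]<.035: o.append(np.r_[np.round((q.min(0)+q.max(0))/2,4),np.round(w[:2],3),np.round(ce[i])])
    for r in o: print(r)
E
python3 - <<'E'
from h import *
np.set_printoptions(precision=4,suppress=True)
c=load('w4');cells(c);print('top');cells(load('t4'))
for p in((219,140),(107,157),(12,164),(12,226)):print(atz(c,*p,.0077))
P=cloud(c);m=(P[...,2]>.09)&(P[...,2]<.105);
t=load('t4');P=cloud(t);v,u=np.where((P[...,2]>.09)&(P[...,2]<.11)&(abs(P[...,0]-.62)<.05)&(abs(P[...,1]-.09)<.05));print(len(v),u.mean(),v.mean(),P[v,u].min(0),P[v,u].max(0),P[v,u].mean(0))
p,R=st();plan(p,R,[.4505,.0305,.05],86.5);plan(p,R,[.4505,.0305,.0],86.5)
E
```

```text
[  0.4487   0.0348   0.0069   0.022    0.023  218.     140.    ]
[  0.4571  -0.072    0.0072   0.022    0.023  106.     156.    ]
[  0.4587  -0.165    0.007    0.022    0.024   10.     163.    ]
[  0.5217  -0.1872   0.0068   0.022    0.023   11.     226.    ]
top
[  0.5243  -0.1911   0.008    0.023    0.022  404.     214.    ]
[  0.4611  -0.1699   0.0077   0.02     0.02   396.     237.    ]
[  0.4579  -0.076    0.0077   0.02     0.023  363.     237.    ]
[  0.4518   0.0321   0.0077   0.02     0.02   324.     240.    ]
[0.4489 0.0358 0.0077]
[ 0.4582 -0.0717  0.0077]
[ 0.4593 -0.1631  0.0077]
[ 0.5215 -0.1861  0.0077]
123 303.3252032520325 175.58536585365854 [0.5961 0.0654 0.0902] [0.6476 0.1162 0.1046] [0.6212 0.0884 0.0972]
t 8.33 p [0.4894 0.1302 0.1667] yang 86.46 tilt [0.0008 0.    ] F [-0.32 -0.2  -0.39] M [-0.031  0.028  0.023] op 1.002 ff 0.0 j6 -85.0
shift [ 0.0328 -0.1019  0.1167] rot [ 0.    0.05 -0.04] rows 3.8
shift [ 0.0329 -0.1019  0.1667] rot [ 0.    0.05 -0.04] rows 4.8
```

Emit:
{"method": "servo_tool", "body": {
  "targets": [0.033,-0.04,0.0,0,0,0,0,0.033,-0.08,0.04,0,0,0,0,0.033,-0.102,0.08,0,0,0,0,0.033,-0.102,0.12,0,0,0,0,0.033,-0.102,0.145,0,0,0,0,0.033,-0.102,0.15,0,0,0,0,0.033,-0.102,0.15,0,0,0,0]
}}

```text
time_s: 8.92
tool_pos: [0.4484, 0.0306, 0.0143]
eef_rot: [[-0.998, 0.062, -0.008], [0.062, 0.998, 0.002], [0.008, 0.001, -1.0]]
wrist_force: [-0.8, 0.3, 1.2]
opening: 0.5
finger_force: 0.0
```

Run:
```python
from h import *
p,R=st();c=cap('wrist','w5.png');save(c,'w5');cells(c);plan(p,R,[.451,.031,.0],86.5);print(proj(c,[.451,.031,.0077]))
```

```text
t 8.92 p [0.4484 0.0306 0.0143] yang 86.42 tilt [-0.0076  0.0016] F [-0.83  0.34  1.24] M [0.007 0.008 0.033] op 0.5 ff 0.0 j6 -97.7
[ 4.576e-01 -7.270e-02  6.300e-03  2.400e-02  2.300e-02  1.330e+02
  2.750e+02]
[ 4.58e-01 -7.30e-02  7.50e-03  2.10e-02  2.10e-02  1.27e+02  2.86e+02]
shift [-0.0027  0.0005  0.0142] rot [ 0.06 -0.44 -0.08] rows 0.3
[325.18267817 263.09287404]
```

View pics/w5.png

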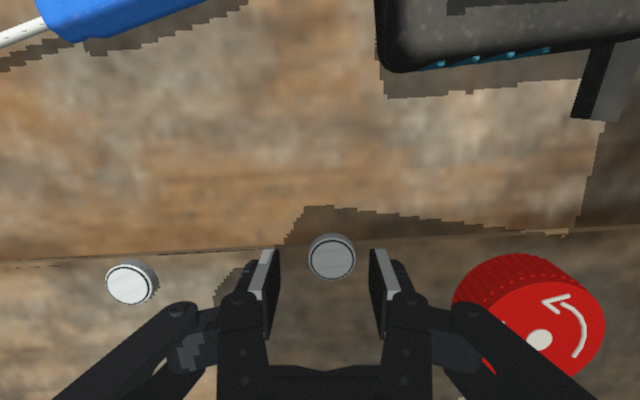

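The cell is at (331,258) between the pads. Lower and close.

Emit:
{"method": "servo_tool", "body": {
  "targets": [0,0.002,0.008,0,0,0,0,0,0.002,0.016,0,0,0,0,0,0.002,0.016,0,0,0,0,0,0.002,0.016,0,0,0,-1,0,0.002,0.016,0,0,0,-1,0,0.002,0.016,0,0,0,-1,0,0.002,0.016,0,0,0,-1],
  "force": 30
}}

```text
time_s: 9.55
tool_pos: [0.4507, 0.0326, 0.0013]
eef_rot: [[-0.998, 0.062, 0.001], [0.062, 0.998, 0.0], [-0.001, 0.0, -1.0]]
wrist_force: [-1.3, 2.6, 6.0]
opening: 0.263
finger_force: 29.4
```

Run:
```python
from h import *
p,R=st();c=cap('wrist','w6.png');plan(p,R,[.621,.089,.14],86.5)
```

```text
t 9.55 p [0.4507 0.0326 0.0013] yang 86.47 tilt [0.0012 0.    ] F [-1.3   2.61  6.  ] M [ 0.395  0.145 -0.051] op 0.263 ff 29.4 j6 -97.4
shift [-0.1666  0.0668 -0.1385] rot [ 0.    0.07 -0.03] rows 5.4
```

View pics/w6.png

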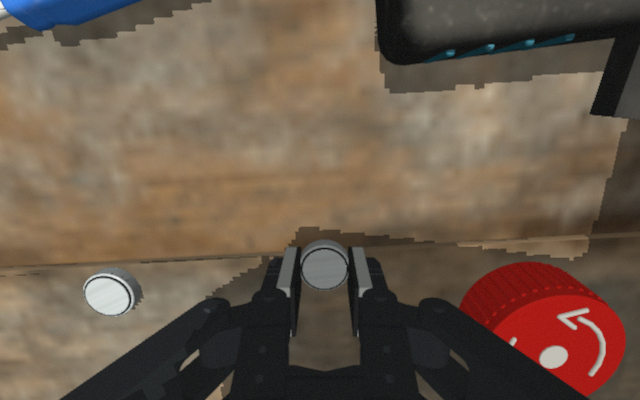

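The cell is gripped at (325,266). Carry it to the mouth.

Emit:
{"method": "servo_tool", "body": {
  "targets": [0,0,-0.04,0,0,0,-1,0,0,-0.08,0,0,0,-1,-0.02,0.01,-0.115,0,0,0,-1,-0.055,0.025,-0.1385,0,0,0,-1,-0.093,0.04,-0.1385,0,0,0,-1,-0.13,0.055,-0.1385,0,0,0,-1,-0.167,0.067,-0.1385,0,0,0,-1,-0.167,0.067,-0.1385,0,0,0,-1]
}}

```text
time_s: 10.27
tool_pos: [0.6262, 0.0902, 0.1384]
eef_rot: [[-0.998, 0.061, 0.004], [0.061, 0.998, 0.0], [-0.003, 0.0, -1.0]]
wrist_force: [-0.6, -0.5, -0.8]
opening: 0.261
finger_force: 29.5
```

Emit:
{"method": "servo_tool", "body": {
  "targets": [0,0,0.015,0,0,0,-1,0,0,0.025,0,0,0,-1,0,0,0.025,0,0,0,-1,0,0,0.025,0,0,0,-1]
}}

```text
time_s: 10.6
tool_pos: [0.6206, 0.0889, 0.1139]
eef_rot: [[-0.998, 0.062, -0.002], [0.062, 0.998, 0.0], [0.002, -0.0, -1.0]]
wrist_force: [0.0, -1.3, 0.4]
opening: 0.259
finger_force: 29.5
```

Run:
```python
from h import *
p,R=st();c=cap('wrist','w7.png');save(c,'w7');plan(p,R,[.621,.089,.108],86.5)
```

```text
t 10.6 p [0.6206 0.0889 0.1139] yang 86.45 tilt [-0.0015  0.    ] F [ 0.01 -1.3   0.38] M [ 0.029 -0.01  -0.048] op 0.259 ff 29.5 j6 -89.1
shift [-0.0004  0.0002  0.0059] rot [-0.   -0.09 -0.05] rows 0.1
```

View pics/w7.png

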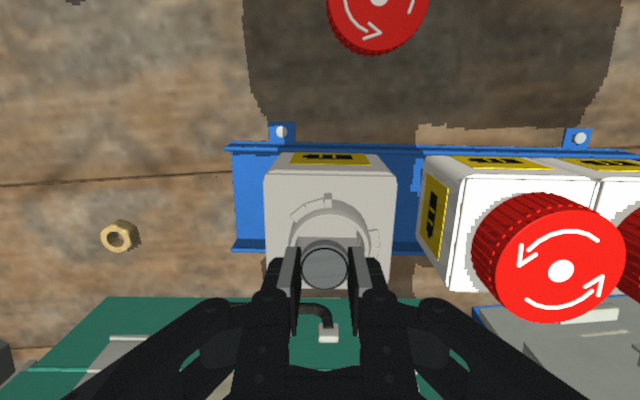

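The cell (324,268) sits a little left of the neck's middle, around column 330. I'll measure the rim.

Run:
```python
from h import *
from scipy.optimize import least_squares
c=load('w7');P=cloud(c)
print('proj',proj(c,[.621,.089,.1]),'cell world',atd(c,324,268),'jar edges',atz(c,265,190,.08),atz(c,397,190,.08))
m=(P[...,2]>.094)&(P[...,2]<.108)&(np.hypot(P[...,0]-.621,P[...,1]-.09)<.034);m[:, :]&=True
v,u=np.where(m);q=P[m];print(len(q),u.min(),u.max(),v.min(),v.max())
z=np.median(q[:,2]);
# outer silhouette: far edge arc (smallest x) per column
pts=[]
for uu in range(u.min(),u.max()+1,2):
    k=q[u==uu]
    if len(k): pts.append(k[np.argmin(k[:,0])][:2])
pts=np.array(pts);f=least_squares(lambda a:np.hypot(*(pts-a[:2]).T)-a[2],[.621,.09,.0225],loss='soft_l1',f_scale=.001);print(f.x,z)
f=least_squares(lambda a:np.hypot(*(pts-a[:2]).T)-.0225,[.621,.09],loss='soft_l1',f_scale=.001);print(f.x)
m=(P[...,2]>.075)&(P[...,2]<.084)&(P[...,0]<.598)&(P[...,0]>.57)&(abs(P[...,1]-.09)<.06);q=P[m];print('shoulder',q.min(0),q.max(0),len(q))
```

```text
proj [324.49843993 252.44263311] cell world [0.61821787 0.08890645 0.12102999] jar edges [0.59050954 0.05755621 0.08      ] [0.59506991 0.13125697 0.08      ]
1747 288 379 199 285
[0.62217565 0.08734729 0.02716975] 0.09649570500439725
[0.61656266 0.08887913]
shoulder [0.57975124 0.05500156 0.07503109] [0.59799266 0.13147977 0.08389864] 3728
```

Mouth at about (0.619, 0.091), cell at (0.618, 0.089): shift 2 mm, lower and release.

Emit:
{"method": "servo_tool", "body": {
  "targets": [0,0.002,0.006,0,0,0,-1,0,0.002,0.006,0,0,0,-1,0,0.002,0.006,0,0,0,-1,0,0.002,0.006,0,0,0,0,0,0.002,0.006,0,0,0,0,0,0.002,0.006,0,0,0,0,0,0.002,-0.03,0,0,0,0,0,0.002,-0.04,0,0,0,0]
}}

```text
time_s: 11.32
tool_pos: [0.6226, 0.0909, 0.1579]
eef_rot: [[-0.998, 0.062, 0.005], [0.062, 0.998, -0.0], [-0.005, 0.0, -1.0]]
wrist_force: [1.1, -0.0, 1.0]
opening: 0.496
finger_force: 0.0
```

Run:
```python
from h import *
p,R=st();c=cap('wrist','w8.png');save(c,'w8');
t=cap('top','t8.png');cells(t)
plan(p,R,[.459,-.0765,.14],86.5)
plan(p,R,[.459,-.0765,.015],86.5)
S=c['img'];print(atd(c,325,255))
```

```text
t 11.32 p [0.6226 0.0909 0.1579] yang 86.46 tilt [ 0.005  -0.0002] F [ 1.14 -0.02  0.97] M [-0.041  0.012 -0.026] op 0.496 ff 0.0 j6 -88.9
[ 5.243e-01 -1.910e-01  8.000e-03  2.300e-02  2.300e-02  4.040e+02
  2.140e+02]
[ 4.611e-01 -1.697e-01  7.800e-03  2.000e-02  2.000e-02  3.960e+02
  2.370e+02]
[ 4.579e-01 -7.570e-02  7.800e-03  2.000e-02  2.300e-02  3.630e+02
  2.370e+02]
shift [ 0.1531 -0.1772  0.0171] rot [ 0.    0.28 -0.04] rows 5.6
shift [ 0.1537 -0.1772  0.1421] rot [ 0.    0.28 -0.04] rows 6.6
[ 7.01259167e-01  8.70511256e-02 -4.95960710e-04]
```

Emit:
{"method": "servo_tool", "body": {
  "targets": [0.027,-0.031,0,0,0,0,0,0.054,-0.062,0,0,0,0,0,0.081,-0.093,0,0,0,0,0,0.108,-0.124,0.01,0,0,0,0,0.134,-0.154,0.03,0,0,0,0,0.1524,-0.1758,0.06,0,0,0,0,0.1524,-0.1758,0.095,0,0,0,0,0.1524,-0.1758,0.125,0,0,0,0]
}}

```text
time_s: 12.08
tool_pos: [0.4567, -0.076, 0.0274]
eef_rot: [[-0.998, 0.064, -0.001], [0.064, 0.998, 0.0], [0.001, 0.0, -1.0]]
wrist_force: [1.4, 0.5, -0.7]
opening: 0.495
finger_force: 0.0
```

Emit:
{"method": "servo_tool", "body": {
  "targets": [0,0,0.008,0,0,0,0,0,0,0.012,0,0,0,0,0,0,0.012,0,0,0,0]
}}

```text
time_s: 12.33
tool_pos: [0.4586, -0.0749, 0.0171]
eef_rot: [[-0.998, 0.061, -0.001], [0.061, 0.998, 0.0], [0.001, 0.0, -1.0]]
wrist_force: [-0.8, 0.8, -0.1]
opening: 0.5
finger_force: 0.0
```

Run:
```python
from h import *
p,R=st();c=cap('wrist','w9.png');save(c,'w9')
a=c['img'][200:330,230:430];g=cv2.cvtColor(a,6)
print('if cell at (.4575,-.075):',proj(c,[.4575,-.075,.0077]))
k=cv2.HoughCircles(cv2.GaussianBlur(g,(5,5),1),cv2.HOUGH_GRADIENT,1,40,param1=80,param2=18,minRadius=17,maxRadius=30)
if k is not None:
    for x,y,r in k[0]:print(x+230,y+200,r,atz(c,x+230,y+200,.0077))
```

```text
t 12.33 p [ 0.4586 -0.0749  0.0171] yang 86.49 tilt [-0.0006  0.0003] F [-0.78  0.8  -0.06] M [-0.021  0.059 -0.001] op 0.5 ff 0.0 j6 -110.4
if cell at (.4575,-.075): [323.83355165 253.89698188]
327.5 250.5 21.1 [ 0.45568494 -0.07300797  0.0077    ]
```

Emit:
{"method": "servo_tool", "body": {
  "targets": [0.0015,0.0015,0.008,0,0,0,0,0.0015,0.0015,0.0155,0,0,0,0,0.0015,0.0015,0.0155,0,0,0,0,0.0015,0.0015,0.0155,0,0,0,-1,0.0015,0.0015,0.0155,0,0,0,-1,0.0015,0.0015,0.0155,0,0,0,-1,0.0015,0.0015,0.0155,0,0,0,-1]
}}

```text
time_s: 12.97
tool_pos: [0.4572, -0.0735, 0.0019]
eef_rot: [[-0.998, 0.062, 0.001], [0.062, 0.998, -0.0], [-0.001, -0.0, -1.0]]
wrist_force: [-0.9, 0.4, 2.5]
opening: 0.257
finger_force: 29.4
```

Run:
```python
from h import *
p,R=st();plan(p,R,[.621,.091,.14],86.5);plan(p,R,[.621,.091,.108],86.5)
```

```text
t 12.97 p [ 0.4572 -0.0735  0.0019] yang 86.47 tilt [ 0.0005 -0.0002] F [-0.85  0.36  2.47] M [ 0.151  0.086 -0.009] op 0.257 ff 29.4 j6 -110.3
shift [-0.1535  0.1743 -0.138 ] rot [-0.01  0.03 -0.03] rows 6.5
shift [-0.1534  0.1743 -0.106 ] rot [-0.01  0.03 -0.03] rows 6.1
```

Emit:
{"method": "servo_tool", "body": {
  "targets": [0,0,-0.04,0,0,0,-1,0,0,-0.08,0,0,0,-1,-0.02,0.02,-0.11,0,0,0,-1,-0.046,0.05,-0.131,0,0,0,-1,-0.073,0.081,-0.138,0,0,0,-1,-0.1,0.112,-0.138,0,0,0,-1,-0.127,0.143,-0.138,0,0,0,-1,-0.1535,0.1743,-0.138,0,0,0,-1]
}}

```text
time_s: 13.63
tool_pos: [0.6212, 0.0918, 0.14]
eef_rot: [[-0.998, 0.062, 0.001], [0.062, 0.998, -0.0], [-0.001, -0.0, -1.0]]
wrist_force: [1.6, -1.6, -0.2]
opening: 0.264
finger_force: 29.5
```

Emit:
{"method": "servo_tool", "body": {
  "targets": [0,0,0,0,0,0,-1,0,0,0.015,0,0,0,-1,0,0,0.03,0,0,0,-1,0,0,0.031,0,0,0,-1,0,0,0.031,0,0,0,-1]
}}

```text
time_s: 14.05
tool_pos: [0.6196, 0.0899, 0.1081]
eef_rot: [[-0.998, 0.062, -0.002], [0.062, 0.998, 0.0], [0.002, -0.0, -1.0]]
wrist_force: [-0.3, -0.0, -0.1]
opening: 0.259
finger_force: 29.5
```

```bash
cat >> h.py <<'E'
def held(c):
    g=cv2.GaussianBlur(cv2.cvtColor(c['img'][200:330,270:380],6),(5,5),1)
    k=cv2.HoughCircles(g,cv2.HOUGH_GRADIENT,1,40,param1=80,param2=15,minRadius=17,maxRadius=30)
    if k is not None:
        for x,y,r in k[0]: print('circle',x+270,y+200,r,'tool-z depth pt',np.round(atd(c,x+270,y+200),4))
E
python3 - <<'E'
from h import *
p,R=st();c=cap('wrist','w10.png');held(c);held(load('w7'))
E
```

```text
t 14.05 p [0.6196 0.0899 0.1081] yang 86.45 tilt [-0.0018  0.0001] F [-0.32 -0.04 -0.07] M [-0.022  0.018 -0.01 ] op 0.259 ff 29.5 j6 -89.0
circle 324.5 265.5 23.6 tool-z depth pt [0.6168 0.0902 0.1137]
circle 321.5 260.5 27.1 tool-z depth pt [0.6147 0.088  0.1202]
```

Emit:
{"method": "servo_tool", "body": {
  "targets": [-0.001,0.001,0,0,0,0,0,-0.001,0.001,0,0,0,0,0,-0.001,0.001,0,0,0,0,0,-0.001,0.001,-0.03,0,0,0,0,-0.001,0.001,-0.046,0,0,0,0,-0.001,0.001,-0.046,0,0,0,0]
}}

```text
time_s: 14.6
tool_pos: [0.6227, 0.0909, 0.1589]
eef_rot: [[-0.998, 0.062, 0.007], [0.062, 0.998, -0.0], [-0.007, 0.0, -1.0]]
wrist_force: [-0.3, -0.5, 1.2]
opening: 0.502
finger_force: 0.0
```

Run:
```python
from h import *
p,R=st();t=cap('top','t11.png');cells(t)
cmd=np.array([.6212,.0915,.154])
plan(cmd,Rdown(86.47),[.460,-.1675,.016],86.47)
```

```text
t 14.6 p [0.6227 0.0909 0.1589] yang 86.47 tilt [ 0.0074 -0.0003] F [-0.28 -0.55  1.22] M [ 0.017  0.028 -0.02 ] op 0.502 ff 0.0 j6 -88.9
[ 5.242e-01 -1.914e-01  8.200e-03  2.200e-02  2.300e-02  4.040e+02
  2.140e+02]
[ 4.611e-01 -1.695e-01  7.800e-03  2.000e-02  2.000e-02  3.960e+02
  2.370e+02]
shift [ 0.1449 -0.2684  0.138 ] rot [0. 0. 0.] rows 8.0
```

Emit:
{"method": "servo_tool", "body": {
  "targets": [0.018,-0.0335,0,0,0,0,0,0.036,-0.067,0,0,0,0,0,0.054,-0.1,0,0,0,0,0,0.072,-0.134,0,0,0,0,0,0.09,-0.168,0.005,0,0,0,0,0.108,-0.201,0.01,0,0,0,0,0.126,-0.233,0.025,0,0,0,0,0.14,-0.26,0.045,0,0,0,0]
}}

```text
time_s: 15.32
tool_pos: [0.464, -0.1616, 0.1096]
eef_rot: [[-0.998, 0.062, 0.001], [0.062, 0.998, -0.001], [-0.001, -0.001, -1.0]]
wrist_force: [0.7, -0.5, -0.3]
opening: 0.498
finger_force: 0.0
```

Emit:
{"method": "servo_tool", "body": {
  "targets": [0.005,-0.008,0.03,0,0,0,0,0.005,-0.008,0.06,0,0,0,0,0.005,-0.008,0.085,0,0,0,0,0.005,-0.008,0.092,0,0,0,0,0.005,-0.008,0.092,0,0,0,0,0.005,-0.008,0.092,0,0,0,0]
}}

```text
time_s: 15.82
tool_pos: [0.4601, -0.1675, 0.0181]
eef_rot: [[-0.998, 0.061, 0.0], [0.061, 0.998, -0.0], [-0.0, -0.0, -1.0]]
wrist_force: [0.8, 0.2, 0.8]
opening: 0.501
finger_force: 0.0
```

Run:
```python
from h import *
p,R=st();c=cap('wrist','w12.png')
g=cv2.cvtColor(c['img'][200:330,230:430],6)
k=cv2.HoughCircles(cv2.GaussianBlur(g,(5,5),1),cv2.HOUGH_GRADIENT,1,40,param1=80,param2=18,minRadius=17,maxRadius=30)
for x,y,r in k[0]:
    X=atz(c,x+230,y+200,.0077);print(x+230,y+200,r,X);plan(p,R,[X[0]+.0015,X[1],.0015],86.47)
```

```text
t 15.82 p [ 0.4601 -0.1675  0.0181] yang 86.48 tilt [ 0.0001 -0.0001] F [0.84 0.24 0.78] M [ 0.03  -0.013  0.05 ] op 0.501 ff 0.0 j6 -120.4
328.5 250.5 20.5 [ 0.45775993 -0.16515674  0.0077    ]
shift [0.001  0.0023 0.0166] rot [-0.    0.    0.01] rows 0.4
```

Emit:
{"method": "servo_tool", "body": {
  "targets": [0.001,0.002,0.008,0,0,0,0,0.001,0.002,0.0163,0,0,0,0,0.001,0.002,0.0163,0,0,0,0,0.001,0.002,0.0163,0,0,0,-1,0.001,0.002,0.0163,0,0,0,-1,0.001,0.002,0.0163,0,0,0,-1,0.001,0.002,0.0163,0,0,0,-1]
}}

```text
time_s: 16.45
tool_pos: [0.4592, -0.1656, 0.0016]
eef_rot: [[-0.998, 0.062, 0.0], [0.062, 0.998, -0.0], [-0.0, -0.0, -1.0]]
wrist_force: [0.7, 0.5, 1.4]
opening: 0.264
finger_force: 29.5
```

Run:
```python
from h import *
p,R=st();plan(p,R,[.621,.091,.14],86.5)
```

```text
t 16.45 p [ 0.4592 -0.1656  0.0016] yang 86.47 tilt [ 0.0005 -0.0003] F [0.73 0.51 1.4 ] M [ 0.033 -0.021  0.019] op 0.264 ff 29.5 j6 -120.2
shift [-0.1458  0.266  -0.1384] rot [-0.02  0.03 -0.03] rows 8.0
```

Emit:
{"method": "servo_tool", "body": {
  "targets": [0,0,-0.04,0,0,0,-1,0,0,-0.08,0,0,0,-1,-0.01,0.02,-0.113,0,0,0,-1,-0.025,0.048,-0.135,0,0,0,-1,-0.044,0.081,-0.1384,0,0,0,-1,-0.063,0.114,-0.1384,0,0,0,-1,-0.082,0.148,-0.1384,0,0,0,-1,-0.101,0.182,-0.1384,0,0,0,-1]
}}

```text
time_s: 17.12
tool_pos: [0.5718, 0.0117, 0.1402]
eef_rot: [[-0.998, 0.062, 0.001], [0.062, 0.998, -0.0], [-0.001, -0.0, -1.0]]
wrist_force: [-0.4, -0.0, -0.2]
opening: 0.261
finger_force: 29.6
```

Emit:
{"method": "servo_tool", "body": {
  "targets": [-0.02,0.036,0,0,0,0,-1,-0.038,0.07,0,0,0,0,-1,-0.045,0.084,0,0,0,0,-1,-0.045,0.084,0.015,0,0,0,-1,-0.045,0.084,0.031,0,0,0,-1,-0.045,0.084,0.031,0,0,0,-1,-0.045,0.084,0.031,0,0,0,-1]
}}

```text
time_s: 17.7
tool_pos: [0.6208, 0.091, 0.1084]
eef_rot: [[-0.998, 0.062, -0.002], [0.062, 0.998, 0.0], [0.002, -0.0, -1.0]]
wrist_force: [0.5, -0.5, 0.6]
opening: 0.264
finger_force: 29.6
```

Run:
```python
from h import *
p,R=st();c=cap('wrist','w13.png');held(c)
```

```text
t 17.7 p [0.6208 0.091  0.1084] yang 86.46 tilt [-0.0016  0.    ] F [ 0.48 -0.54  0.56] M [ 0.031  0.039 -0.028] op 0.264 ff 29.6 j6 -88.9
circle 324.5 265.5 23.6 tool-z depth pt [0.6178 0.0913 0.1143]
```

Emit:
{"method": "servo_tool", "body": {
  "targets": [0,0,0,0,0,0,0,0,0,0,0,0,0,0,0,0,0,0,0,0,0,0,0,-0.03,0,0,0,0,0,0,-0.046,0,0,0,0,0,0,-0.046,0,0,0,0]
}}

```text
time_s: 18.25
tool_pos: [0.6227, 0.0909, 0.159]
eef_rot: [[-0.998, 0.062, 0.007], [0.062, 0.998, -0.0], [-0.007, 0.0, -1.0]]
wrist_force: [0.5, 0.2, -0.1]
opening: 0.504
finger_force: 0.0
```

Run:
```python
from h import *
p,R=st();t=cap('top','t14.png');cells(t)
cmd=np.array([.6208,.091,.154])
plan(cmd,Rdown(86.47),[.523,-.189,.016],86.47)
```

```text
t 18.25 p [0.6227 0.0909 0.159 ] yang 86.46 tilt [ 0.0074 -0.0003] F [ 0.48  0.23 -0.06] M [-0.002 -0.04   0.011] op 0.504 ff 0.0 j6 -88.9
[ 5.243e-01 -1.915e-01  8.100e-03  2.300e-02  2.300e-02  4.040e+02
  2.140e+02]
shift [ 0.0804 -0.2855  0.138 ] rot [0. 0. 0.] rows 7.8
```

Emit:
{"method": "servo_tool", "body": {
  "targets": [0.01,-0.036,0,0,0,0,0,0.02,-0.072,0,0,0,0,0,0.03,-0.108,0,0,0,0,0,0.04,-0.144,0,0,0,0,0,0.051,-0.18,0.005,0,0,0,0,0.061,-0.216,0.01,0,0,0,0,0.07,-0.25,0.025,0,0,0,0,0.078,-0.275,0.045,0,0,0,0]
}}

```text
time_s: 18.97
tool_pos: [0.5256, -0.1813, 0.1097]
eef_rot: [[-0.998, 0.063, 0.002], [0.063, 0.998, -0.001], [-0.002, -0.001, -1.0]]
wrist_force: [0.8, -0.2, -0.1]
opening: 0.494
finger_force: 0.0
```

Emit:
{"method": "servo_tool", "body": {
  "targets": [0.002,-0.01,0.03,0,0,0,0,0.002,-0.01,0.06,0,0,0,0,0.002,-0.01,0.085,0,0,0,0,0.002,-0.01,0.092,0,0,0,0,0.002,-0.01,0.092,0,0,0,0,0.002,-0.01,0.092,0,0,0,0]
}}

```text
time_s: 19.47
tool_pos: [0.524, -0.1885, 0.0183]
eef_rot: [[-0.998, 0.061, 0.0], [0.061, 0.998, -0.0], [-0.0, -0.0, -1.0]]
wrist_force: [0.3, -0.7, -0.0]
opening: 0.5
finger_force: 0.0
```

Run:
```python
from h import *
p,R=st();c=cap('wrist','w15.png')
g=cv2.cvtColor(c['img'][200:330,230:430],6)
k=cv2.HoughCircles(cv2.GaussianBlur(g,(5,5),1),cv2.HOUGH_GRADIENT,1,40,param1=80,param2=18,minRadius=17,maxRadius=30)
for x,y,r in k[0]:
    X=atz(c,x+230,y+200,.0077);print(x+230,y+200,r,X);plan(p,R,[X[0]+.0015,X[1],.0015],86.47)
```

```text
t 19.47 p [ 0.524  -0.1885  0.0183] yang 86.48 tilt [ 0.0003 -0.0002] F [ 0.27 -0.66 -0.02] M [ 0.007 -0.017 -0.041] op 0.5 ff 0.0 j6 -118.4
324.5 246.5 22.1 [ 0.51933142 -0.18808896  0.0077    ]
shift [0.0032 0.0003 0.0168] rot [-0.01  0.02  0.01] rows 0.4
```

Emit:
{"method": "servo_tool", "body": {
  "targets": [0.0025,0.0005,0.008,0,0,0,0,0.0025,0.0005,0.0165,0,0,0,0,0.0025,0.0005,0.0165,0,0,0,0,0.0025,0.0005,0.0165,0,0,0,-1,0.0025,0.0005,0.0165,0,0,0,-1,0.0025,0.0005,0.0165,0,0,0,-1,0.0025,0.0005,0.0165,0,0,0,-1]
}}

```text
time_s: 20.1
tool_pos: [0.5214, -0.1879, 0.0015]
eef_rot: [[-0.998, 0.062, 0.0], [0.062, 0.998, -0.0], [-0.001, -0.0, -1.0]]
wrist_force: [-0.0, 0.0, 0.9]
opening: 0.264
finger_force: 29.4
```

Run:
```python
from h import *
p,R=st();plan(p,R,[.621,.091,.14],86.5)
```

```text
t 20.1 p [ 0.5214 -0.1879  0.0015] yang 86.47 tilt [ 0.0005 -0.0003] F [-0.02  0.01  0.87] M [-0.001 -0.012  0.045] op 0.264 ff 29.4 j6 -118.5
shift [-0.0823  0.2845 -0.1386] rot [-0.01  0.03 -0.03] rows 7.8
```

Emit:
{"method": "servo_tool", "body": {
  "targets": [0,0,-0.04,0,0,0,-1,0,0,-0.08,0,0,0,-1,-0.006,0.02,-0.113,0,0,0,-1,-0.014,0.048,-0.135,0,0,0,-1,-0.024,0.083,-0.1386,0,0,0,-1,-0.034,0.119,-0.1386,0,0,0,-1,-0.045,0.155,-0.1386,0,0,0,-1,-0.055,0.19,-0.1386,0,0,0,-1]
}}

```text
time_s: 20.77
tool_pos: [0.5882, 0.0002, 0.1403]
eef_rot: [[-0.998, 0.062, 0.001], [0.062, 0.998, -0.0], [-0.001, -0.0, -1.0]]
wrist_force: [0.9, -0.9, 0.4]
opening: 0.258
finger_force: 29.6
```

Emit:
{"method": "servo_tool", "body": {
  "targets": [-0.01,0.036,0,0,0,0,-1,-0.02,0.072,0,0,0,0,-1,-0.027,0.0945,0,0,0,0,-1,-0.027,0.0945,0.012,0,0,0,-1,-0.027,0.0945,0.031,0,0,0,-1,-0.027,0.0945,0.031,0,0,0,-1,-0.027,0.0945,0.031,0,0,0,-1]
}}

```text
time_s: 21.35
tool_pos: [0.6202, 0.091, 0.1084]
eef_rot: [[-0.998, 0.062, -0.002], [0.062, 0.998, 0.0], [0.002, -0.0, -1.0]]
wrist_force: [0.2, -0.4, -0.5]
opening: 0.26
finger_force: 29.6
```

Run:
```python
from h import *
p,R=st();c=cap('wrist','w16.png');held(c)
```

```text
t 21.35 p [0.6202 0.091  0.1084] yang 86.47 tilt [-0.0019  0.0001] F [ 0.18 -0.41 -0.5 ] M [-0.009 -0.011  0.006] op 0.26 ff 29.6 j6 -88.9
circle 324.5 267.5 23.9 tool-z depth pt [0.6182 0.0913 0.1145]
circle 340.5 228.5 19.4 tool-z depth pt [0.6448 0.1027 0.0073]
```

Emit:
{"method": "servo_tool", "body": {
  "targets": [0,0,0,0,0,0,0,0,0,0,0,0,0,0,0,0,0,0,0,0,0,0,0,-0.03,0,0,0,0,-0.02,0,-0.07,0,0,0,0,-0.035,0,-0.11,0,0,0,0,-0.035,0,-0.14,0,0,0,0,-0.035,0,-0.14,0,0,0,0]
}}

```text
time_s: 22.07
tool_pos: [0.6579, 0.0886, 0.257]
eef_rot: [[-0.998, 0.062, 0.014], [0.062, 0.998, -0.001], [-0.014, 0.0, -1.0]]
wrist_force: [0.4, 0.1, 0.8]
opening: 0.494
finger_force: 0.0
```

Emit:
{"method": "servo_tool", "body": {
  "targets": [0,0,0,0,0,0,1,0,0,0,0,0,0,1,0,0,0,0,0,0,1]
}}

```text
time_s: 22.32
tool_pos: [0.6549, 0.0889, 0.2473]
eef_rot: [[-0.998, 0.062, -0.003], [0.062, 0.998, 0.0], [0.003, -0.0, -1.0]]
wrist_force: [0.1, -0.0, 0.3]
opening: 0.905
finger_force: 0.0
```

Run:
```python
from h import *
np.set_printoptions(precision=4,suppress=True)
p,R=st();c=cap('wrist','w17.png');save(c,'w17');t=cap('top','t17.png');save(t,'t17');cells(t);print('side');cells(cap('side'))
u,v=proj(c,[.62,.091,.1]).astype(int);print(u,v)
cv2.imwrite('pics/w17c.png',cv2.resize(c['img'][v-60:v+70,u-65:u+65],(600,600),interpolation=3))
P=cloud(c);m=(P[...,2]<.06)&(np.hypot(P[...,0]-.62,P[...,1]-.091)<.03);q=P[m];print(len(q),np.percentile(q[:,2],[0,10,50,90,100]) if len(q) else '')
```

```text
t 22.32 p [0.6549 0.0889 0.2473] yang 86.46 tilt [-0.0029  0.0001] F [ 0.05 -0.03  0.31] M [ 0.004 -0.001  0.014] op 0.905 ff 0.0 j6 -89.0
[  0.6366   0.0981   0.007    0.023    0.026  300.     174.    ]
side
[  0.4312   0.2888   0.009    0.022    0.019  257.     172.    ]
324 146
1056 [0.0034 0.0055 0.0125 0.0371 0.0397]
```

View pics/w17c.png

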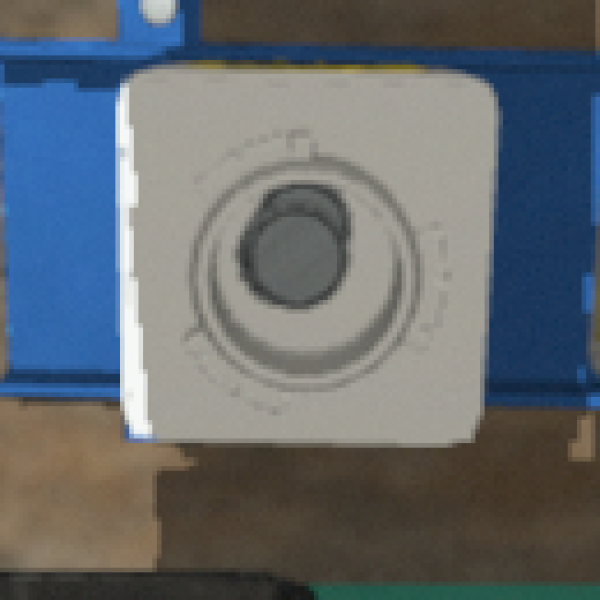

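The look into the mouth shows a stack of cells at (300,255) in the crop, its top at z≈0.037, which is exactly four cells high. None are left on the bench. Now fetch the cap with the same grip pose as before.

Run:
```python
from h import *
p,R=st();c=load('w17');print('mouth',atz(c,325.1,144.9,.1));plan(p,R,[.4896,.1302,.12],86.47);plan(p,R,[.4896,.1302,.05],86.47)
```

```text
t 22.47 p [0.6552 0.0888 0.2478] yang 86.46 tilt [-0.002   0.0001] F [-0.21  1.5  -0.31] M [0.014 0.037 0.012] op 1.0 ff 0.0 j6 -89.0
mouth [0.61870447 0.09200962 0.1       ]
shift [0.1676 0.0311 0.1281] rot [-0.   -0.11 -0.01] rows 5.1
shift [0.1675 0.0311 0.1981] rot [-0.   -0.11 -0.01] rows 6.3
```

Emit:
{"method": "servo_tool", "body": {
  "targets": [0.04,0.007,0.0,0,0,0,1,0.08,0.015,0.01,0,0,0,1,0.12,0.022,0.02,0,0,0,1,0.155,0.028,0.04,0,0,0,1,0.1675,0.031,0.08,0,0,0,1,0.1675,0.031,0.12,0,0,0,1,0.1675,0.031,0.13,0,0,0,1,0.1675,0.031,0.13,0,0,0,1]
}}

```text
time_s: 23.13
tool_pos: [0.4883, 0.1302, 0.116]
eef_rot: [[-0.998, 0.062, -0.007], [0.062, 0.998, -0.0], [0.006, -0.001, -1.0]]
wrist_force: [0.3, -0.0, -0.1]
opening: 1.002
finger_force: 0.0
```

Emit:
{"method": "servo_tool", "body": {
  "targets": [0,0,0,0,0,0,1,0,0,0,0,0,0,1]
}}

```text
time_s: 23.3
tool_pos: [0.4912, 0.1301, 0.12]
eef_rot: [[-0.998, 0.062, 0.002], [0.062, 0.998, 0.0], [-0.002, 0.0, -1.0]]
wrist_force: [0.5, -0.1, 0.7]
opening: 1.001
finger_force: 0.0
```

Run:
```python
from h import *
p,R=st();c=cap('wrist','w18.png');save(c,'w18');P=cloud(c);im=c['img'].astype(int)
m=(im[...,2]>120)&(im[...,1]<100)&(P[...,2]>.024)&(P[...,2]<.035)
k,l,s_,ce=cv2.connectedComponentsWithStats(m.astype(np.uint8))
for i in range(1,k):
    if s_[i,4]>300:
        q=P[l==i];print(s_[i],(q.min(0)+q.max(0))/2,np.median(q[:,2]),np.ptp(q,axis=0))
plan(p,R,[.4896,.1302,-.0045],86.47)
```

```text
t 23.3 p [0.4912 0.1301 0.12  ] yang 86.46 tilt [0.0022 0.0001] F [ 0.47 -0.12  0.71] M [-0.001 -0.039 -0.021] op 1.001 ff 0.0 j6 -85.0
[ 282  155   84   81 4436] [0.48615556 0.13003313 0.02764833] 0.028547964317685207 [0.06197335 0.0622784  0.00724653]
shift [ 0.0018 -0.      0.1244] rot [ 0.01  0.13 -0.01] rows 3.0
```

Emit:
{"method": "servo_tool", "body": {
  "targets": [0.001,0,0.04,0,0,0,1,0.001,0,0.08,0,0,0,1,0.001,0,0.11,0,0,0,1,0.001,0,0.122,0,0,0,1,0.001,0,0.122,0,0,0,1,0.001,0,0.122,0,0,0,1]
}}

```text
time_s: 23.85
tool_pos: [0.4901, 0.1302, -0.0025]
eef_rot: [[-0.998, 0.062, 0.001], [0.062, 0.998, 0.0], [-0.001, 0.0, -1.0]]
wrist_force: [0.6, -0.4, -0.1]
opening: 0.999
finger_force: 0.0
```

Emit:
{"method": "servo_tool", "body": {
  "targets": [0,0,0,0,0,0,1,0,0,0,0,0,0,-1,0,0,0,0,0,0,-1,0,0,0,0,0,0,-1,0,0,0,0,0,0,-1,0,0,0,0,0,0,-1],
  "force": 80
}}

```text
time_s: 24.35
tool_pos: [0.49, 0.1302, -0.0013]
eef_rot: [[-0.998, 0.062, 0.003], [0.062, 0.998, -0.0], [-0.003, 0.0, -1.0]]
wrist_force: [-3.0, -0.9, 13.7]
opening: 0.724
finger_force: 84.7
```

Run:
```python
from h import *
p,R=st();plan(p,R,[.6207,.0889,.155],86.47)
```

```text
t 24.35 p [ 0.49    0.1302 -0.0013] yang 86.47 tilt [ 0.003  -0.0001] F [-3.04 -0.89 13.72] M [-0.126  0.523 -0.042] op 0.724 ff 84.7 j6 -85.0
shift [-0.1334 -0.0332 -0.1559] rot [0.01 0.17 0.  ] rows 5.0
```

Emit:
{"method": "servo_tool", "body": {
  "targets": [0,0,-0.04,0,0,0,-1,0,0,-0.08,0,0,0,-1,0,0,-0.12,0,0,0,-1,0,0,-0.155,0,0,0,-1,-0.04,-0.01,-0.155,0,0,0,-1,-0.075,-0.02,-0.155,0,0,0,-1,-0.11,-0.028,-0.155,0,0,0,-1,-0.1335,-0.033,-0.155,0,0,0,-1]
}}

```text
time_s: 25.02
tool_pos: [0.6228, 0.0878, 0.1526]
eef_rot: [[-0.998, 0.062, 0.002], [0.062, 0.998, -0.0], [-0.002, -0.0, -1.0]]
wrist_force: [0.1, -0.7, -1.7]
opening: 0.723
finger_force: 88.1
```

Emit:
{"method": "servo_tool", "body": {
  "targets": [0,0,0.02,0,0,0,-1,0,0,0.035,0,0,0,-1,0,0,0.035,0,0,0,-1,0,0,0.035,0,0,0,-1]
}}

```text
time_s: 25.35
tool_pos: [0.6202, 0.0891, 0.1169]
eef_rot: [[-0.998, 0.062, -0.001], [0.062, 0.998, 0.0], [0.001, 0.0, -1.0]]
wrist_force: [0.6, -0.3, -1.0]
opening: 0.725
finger_force: 88.1
```

Run:
```python
from h import *
p,R=st();c=cap('wrist','w19.png');save(c,'w19');plan(p,R,[.6207,.0889,.09],86.47)
P=cloud(c);im=c['img'].astype(int)
m=(im[...,2]>120)&(im[...,1]<100)&(P[...,2]>.12)
q=P[m];print('cap top z',np.percentile(q[:,2],[25,50,75,90]))
```

```text
t 25.35 p [0.6202 0.0891 0.1169] yang 86.47 tilt [-0.0011  0.0001] F [ 0.59 -0.35 -0.98] M [-0.013 -0.026  0.007] op 0.725 ff 88.1 j6 -89.1
shift [-0.0006 -0.0002  0.0269] rot [ 0.   -0.06 -0.  ] rows 0.6
cap top z [0.14612809 0.14652122 0.14690561 0.14725884]
```

Run:
```python
from h import *
c=load('w17');P=cloud(c)
m=(P[...,2]>.096)&(P[...,2]<.105)&(np.hypot(P[...,0]-.62,P[...,1]-.09)<.03)
v,u=np.where(m);q=P[m];print(len(q),u.min(),u.max(),v.min(),v.max(),q.min(0),q.max(0),(q.min(0)+q.max(0))/2)
# min enclosing circle on rim pixels
(cx,cy),r=cv2.minEnclosingCircle(np.c_[u,v].astype(np.float32));print(cx,cy,r,atz(c,cx,cy,.1))
(x,y),r=cv2.minEnclosingCircle(q[:,:2].astype(np.float32));print('metric',x,y,r)
m=(P[...,2]>.076)&(P[...,2]<.084)&(np.hypot(P[...,0]-.62,P[...,1]-.09)<.06);q=P[m][:,:2].astype(np.float32);print('shoulder',cv2.minAreaRect(q))
t=load('t17');P=cloud(t);m=(P[...,2]>.074)&(P[...,2]<.11)&(np.hypot(P[...,0]-.62,P[...,1]-.09)<.06);q=P[m][:,:2].astype(np.float32);print('top cam',cv2.minAreaRect(q))
```

```text
616 300 354 116 174 [0.59405176 0.06926812 0.09600131] [0.64533889 0.11776669 0.10207617] [0.61969532 0.09351741 0.09903874]
324.36773681640625 145.13438415527344 30.05409812927246 [0.6188703  0.09135356 0.1       ]
metric 0.6202118396759033 0.09130250662565231 0.026877228170633316
shoulder ((0.6205494999885559, 0.09108838438987732), (0.07603607326745987, 0.07619146257638931), 85.43352508544922)
top cam ((0.6367295980453491, 0.09251117706298828), (0.06518420577049255, 0.04627295210957527), 86.52447509765625)
```

Emit:
{"method": "servo_tool", "body": {
  "targets": [-0.003,0.0012,0,0,0,0,-1,-0.003,0.0012,0.006,0,0,0,-1,-0.003,0.0012,0.012,0,0,0,-1,-0.003,0.0012,0.017,0,0,0,-1,-0.003,0.0012,0.021,0,0,0,-1,-0.003,0.0012,0.023,0,0,0,-1,-0.003,0.0012,0.024,0,0,0,-1,-0.003,0.0012,0.024,0,0,0,-1]
}}

```text
time_s: 26.07
tool_pos: [0.6235, 0.09, 0.0926]
eef_rot: [[-0.998, 0.062, -0.0], [0.062, 0.998, 0.0], [0.0, 0.0, -1.0]]
wrist_force: [0.2, -0.1, -1.9]
opening: 0.723
finger_force: 88.1
```

Run:
```python
from h import *
p,R=st()
```

```text
t 26.07 p [0.6235 0.09   0.0926] yang 86.46 tilt [-0.0003  0.    ] F [ 0.19 -0.08 -1.94] M [ 0.034  0.002 -0.011] op 0.723 ff 88.1 j6 -89.0
```

It slipped over the neck without side force. Lower to contact.

Emit:
{"method": "servo_tool", "body": {
  "targets": [0,0,0.001,0,0,0,-1,0,0,0.002,0,0,0,-1,0,0,0.003,0,0,0,-1,0,0,0.004,0,0,0,-1,0,0,0.004,0,0,0,-1]
}}

```text
time_s: 26.48
tool_pos: [0.6237, 0.0901, 0.0891]
eef_rot: [[-0.998, 0.062, 0.001], [0.062, 0.998, -0.0], [-0.001, -0.0, -1.0]]
wrist_force: [-1.2, -0.1, 2.8]
opening: 0.723
finger_force: 88.3
```

Run:
```python
from h import *
p,R=st()
```

```text
t 26.48 p [0.6237 0.0901 0.0891] yang 86.47 tilt [ 0.0005 -0.    ] F [-1.23 -0.08  2.79] M [-0.032  0.153  0.01 ] op 0.723 ff 88.3 j6 -89.0
```

Emit:
{"method": "servo_tool", "body": {
  "targets": [0,0,0.001,0,0,0,-1,0,0,0.002,0,0,0,-1,0,0,0.003,0,0,0,-1,0,0,0.004,0,0,0,-1,0,0,0.004,0,0,0,-1]
}}

```text
time_s: 26.9
tool_pos: [0.6238, 0.09, 0.0855]
eef_rot: [[-0.998, 0.062, 0.001], [0.062, 0.998, -0.0], [-0.001, -0.0, -1.0]]
wrist_force: [-2.6, 1.1, 7.4]
opening: 0.719
finger_force: 89.0
```

Run:
```python
from h import *
p,R=st()
```

```text
t 26.9 p [0.6238 0.09   0.0855] yang 86.47 tilt [ 0.0009 -0.0001] F [-2.59  1.08  7.4 ] M [-0.013  0.464 -0.053] op 0.719 ff 89.0 j6 -89.0
```

Emit:
{"method": "servo_tool", "body": {
  "targets": [0,0,0.002,0,0,0,-1,0,0,0.004,0,0,0,-1,0,0,0.006,0,0,0,-1,0,0,0.007,0,0,0,-1,0,0,0.007,0,0,0,-1],
  "force": 100
}}

```text
time_s: 27.32
tool_pos: [0.6241, 0.0901, 0.0824]
eef_rot: [[-0.998, 0.061, 0.004], [0.061, 0.998, -0.001], [-0.004, -0.0, -1.0]]
wrist_force: [-12.0, 0.1, 33.7]
opening: 0.721
finger_force: 108.5
```

Run:
```python
from h import *
p,R=st()
```

```text
t 27.32 p [0.6241 0.0901 0.0824] yang 86.48 tilt [ 0.0042 -0.0006] F [-11.98   0.14  33.7 ] M [-0.112  2.143 -0.089] op 0.721 ff 108.5 j6 -89.0
```

Emit:
{"method": "servo_tool", "body": {
  "targets": [0,0,0,0,0,3,-1,0,0,0,0,0,6,-1,0,0,0,0,0,9,-1,0,0,0,0,0,12,-1,0,0,0,0,0,12,-1]
}}

```text
time_s: 27.73
tool_pos: [0.624, 0.0896, 0.0807]
eef_rot: [[-0.963, 0.27, 0.003], [0.27, 0.963, -0.001], [-0.003, -0.0, -1.0]]
wrist_force: [-7.4, -2.4, 22.2]
opening: 0.714
finger_force: 107.8
```

Run:
```python
from h import *
p,R=st()
```

```text
t 27.73 p [0.624  0.0896 0.0807] yang 74.33 tilt [ 0.003  -0.0013] F [-7.39 -2.39 22.18] M [-0.498  1.325  0.007] op 0.714 ff 107.8 j6 -76.9
```

The dogs dropped in. Turning clockwise with the torque watched.

Emit:
{"method": "servo_tool", "body": {
  "targets": [0,0,0,0,0,5,-1,0,0,0,0,0,10,-1,0,0,0,0,0,15,-1,0,0,0,0,0,20,-1,0,0,0,0,0,20,-1]
}}

```text
time_s: 28.15
tool_pos: [0.6247, 0.0895, 0.0808]
eef_rot: [[-0.811, 0.585, 0.005], [0.585, 0.811, -0.001], [-0.005, 0.002, -1.0]]
wrist_force: [-4.6, -2.9, 20.2]
opening: 0.719
finger_force: 107.6
```

Run:
```python
from h import *
p,R=st()
```

```text
t 28.15 p [0.6247 0.0895 0.0808] yang 54.22 tilt [ 0.0047 -0.0012] F [-4.56 -2.91 20.17] M [-0.419  0.848  0.002] op 0.719 ff 107.6 j6 -56.7
```

Emit:
{"method": "servo_tool", "body": {
  "targets": [0,0,0,0,0,5,-1,0,0,0,0,0,10,-1,0,0,0,0,0,15,-1,0,0,0,0,0,15,-1]
}}

```text
time_s: 28.48
tool_pos: [0.625, 0.0896, 0.0808]
eef_rot: [[-0.632, 0.775, 0.005], [0.775, 0.632, -0.001], [-0.004, 0.003, -1.0]]
wrist_force: [-3.1, -1.9, 19.9]
opening: 0.717
finger_force: 107.5
```

Run:
```python
from h import *
p,R=st()
```

```text
t 28.48 p [0.625  0.0896 0.0808] yang 39.22 tilt [ 0.0054 -0.0011] F [-3.11 -1.88 19.92] M [-0.377  0.656 -0.007] op 0.717 ff 107.5 j6 -41.7
```

Emit:
{"method": "servo_tool", "body": {
  "targets": [0,0,0.002,0,0,3,-1,0,0,0.002,0,0,6,-1,0,0,0.002,0,0,9,-1,0,0,0.002,0,0,12,-1]
}}

```text
time_s: 28.82
tool_pos: [0.6251, 0.0892, 0.0806]
eef_rot: [[-0.46, 0.888, 0.007], [0.888, 0.46, -0.002], [-0.005, 0.005, -1.0]]
wrist_force: [-8.5, -4.5, 32.5]
opening: 0.719
finger_force: 108.9
```

Run:
```python
from h import *
p,R=st()
```

```text
t 28.82 p [0.6251 0.0892 0.0806] yang 27.39 tilt [ 0.0066 -0.0023] F [-8.5  -4.48 32.52] M [-0.727  1.555  0.613] op 0.719 ff 108.9 j6 -29.9
```

Emit:
{"method": "servo_tool", "body": {
  "targets": [0,0,0,0,0,4,-1,0,0,0,0,0,8,-1,0,0,0,0,0,12,-1]
}}

```text
time_s: 29.07
tool_pos: [0.6246, 0.0889, 0.0806]
eef_rot: [[-0.265, 0.964, 0.005], [0.964, 0.265, -0.003], [-0.004, 0.004, -1.0]]
wrist_force: [-10.6, -5.8, 33.5]
opening: 0.719
finger_force: 109.1
```

Run:
```python
from h import *
p,R=st()
```

```text
t 29.07 p [0.6246 0.0889 0.0806] yang 15.35 tilt [ 0.0053 -0.0028] F [-10.63  -5.83  33.54] M [-0.964  1.967  0.66 ] op 0.719 ff 109.1 j6 -17.9
```

Emit:
{"method": "servo_tool", "body": {
  "targets": [0,0,0,0,0,2,-1,0,0,0,0,0,4,-1,0,0,0,0,0,5,-1]
}}

```text
time_s: 29.32
tool_pos: [0.6244, 0.0887, 0.0806]
eef_rot: [[-0.181, 0.983, 0.005], [0.983, 0.181, -0.003], [-0.004, 0.004, -1.0]]
wrist_force: [-12.8, -7.6, 34.5]
opening: 0.714
finger_force: 109.1
```

Run:
```python
from h import *
p,R=st()
```

```text
t 29.32 p [0.6244 0.0887 0.0806] yang 10.44 tilt [ 0.0049 -0.0032] F [-12.76  -7.56  34.47] M [-1.116  2.176  0.668] op 0.714 ff 109.1 j6 -13.0
```

Emit:
{"method": "servo_tool", "body": {
  "targets": [0,0,0,0,0,2,-1,0,0,0,0,0,4,-1,0,0,0,0,0,5,-1]
}}

```text
time_s: 29.57
tool_pos: [0.6241, 0.0885, 0.0806]
eef_rot: [[-0.095, 0.995, 0.004], [0.995, 0.095, -0.004], [-0.004, 0.004, -1.0]]
wrist_force: [-13.8, -8.0, 35.1]
opening: 0.717
finger_force: 109.2
```

Run:
```python
from h import *
p,R=st()
```

```text
t 29.57 p [0.6241 0.0885 0.0806] yang 5.44 tilt [ 0.0039 -0.0036] F [-13.76  -7.98  35.06] M [-1.207  2.377  0.694] op 0.717 ff 109.2 j6 -8.0
```

Side force from an eccentric grip. Recentre the tool over the jar axis and read again.

Emit:
{"method": "servo_tool", "body": {
  "targets": [0,-0.001,0,0,0,0,-1,0,-0.002,0,0,0,0,-1,0,-0.003,0,0,0,0,-1,0,-0.003,0,0,0,0,-1]
}}

```text
time_s: 29.9
tool_pos: [0.6239, 0.0885, 0.0807]
eef_rot: [[-0.096, 0.995, 0.012], [0.995, 0.096, -0.002], [-0.004, 0.011, -1.0]]
wrist_force: [0.0, -4.9, 27.8]
opening: 0.72
finger_force: 108.2
```

Run:
```python
from h import *
p,R=st()
```

```text
t 29.9 p [0.6239 0.0885 0.0807] yang 5.48 tilt [ 0.0115 -0.0024] F [ 0.03 -4.88 27.82] M [-0.774  0.267  0.328] op 0.72 ff 108.2 j6 -8.1
```

Emit:
{"method": "servo_tool", "body": {
  "targets": [0,0,0,0,0,2,-1,0,0,0,0,0,4,-1,0,0,0,0,0,5,-1]
}}

```text
time_s: 30.15
tool_pos: [0.6236, 0.0886, 0.0807]
eef_rot: [[-0.007, 1.0, 0.01], [1.0, 0.007, -0.002], [-0.003, 0.01, -1.0]]
wrist_force: [-2.4, -5.3, 28.2]
opening: 0.716
finger_force: 108.5
```

Run:
```python
from h import *
p,R=st();c=cap('wrist','w20.png')
```

```text
t 30.15 p [0.6236 0.0886 0.0807] yang 0.39 tilt [ 0.0103 -0.0024] F [-2.42 -5.3  28.2 ] M [-0.76   0.569  0.395] op 0.716 ff 108.5 j6 -3.0
```

Torque about 0.35 Nm matches the engaged turn, which began near yaw 30. Keep on to the stop.

Emit:
{"method": "servo_tool", "body": {
  "targets": [0,0,0,0,0,4,-1,0,0,0,0,0,8,-1,0,0,0,0,0,10,-1]
}}

```text
time_s: 30.45
tool_pos: [0.6229, 0.0892, 0.0806]
eef_rot: [[0.168, 0.986, 0.009], [0.986, -0.168, -0.001], [0.0, 0.009, -1.0]]
wrist_force: [-4.1, -2.9, 29.3]
opening: 0.719
finger_force: 108.6
```

Run:
```python
from h import *
p,R=st()
```

```text
t 30.45 p [0.6229 0.0892 0.0806] yang -9.68 tilt [ 0.0089 -0.0014] F [-4.14 -2.94 29.32] M [-0.292  0.785  0.547] op 0.719 ff 108.6 j6 7.1
```

Emit:
{"method": "servo_tool", "body": {
  "targets": [0,0,0,0,0,4,-1,0,0,0,0,0,8,-1,0,0,0,0,0,10,-1]
}}

```text
time_s: 30.7
tool_pos: [0.6224, 0.0889, 0.0806]
eef_rot: [[0.332, 0.943, 0.008], [0.943, -0.332, -0.004], [-0.001, 0.008, -1.0]]
wrist_force: [-7.2, -4.6, 31.4]
opening: 0.719
finger_force: 108.7
```

Run:
```python
from h import *
p,R=st()
```

```text
t 30.7 p [0.6224 0.0889 0.0806] yang -19.37 tilt [ 0.0076 -0.0037] F [-7.2  -4.59 31.36] M [-0.767  1.318  3.132] op 0.719 ff 108.7 j6 16.9
```

Torque jumped to 3.1 Nm: the stop. Relax and ease up, testing that the cap holds.

Emit:
{"method": "servo_tool", "body": {
  "targets": [0,0,0,0,0,-2,-1,0,0,-0.003,0,0,-2,-1,0,0,-0.006,0,0,-2,-1,0,0,-0.009,0,0,-2,-1,0,0,-0.011,0,0,-2,-1,0,0,-0.011,0,0,-2,-1]
}}

```text
time_s: 31.2
tool_pos: [0.6212, 0.0899, 0.0866]
eef_rot: [[0.302, 0.953, 0.001], [0.953, -0.302, 0.001], [0.001, 0.001, -1.0]]
wrist_force: [3.7, 3.0, -0.5]
opening: 0.72
finger_force: 116.2
```

Run:
```python
from h import *
p,R=st()
```

```text
t 31.2 p [0.6212 0.0899 0.0866] yang -17.55 tilt [0.0013 0.0006] F [ 3.69  3.01 -0.49] M [ 0.417 -0.843  0.033] op 0.72 ff 116.2 j6 15.0
```

Emit:
{"method": "servo_tool", "body": {
  "targets": [0,0,-0.001,0,0,0,-1,0,0,-0.002,0,0,0,-1,0,0,-0.003,0,0,0,-1,0,0,-0.003,0,0,0,-1]
}}

```text
time_s: 31.53
tool_pos: [0.6204, 0.0897, 0.0892]
eef_rot: [[0.301, 0.954, -0.001], [0.954, -0.301, -0.0], [-0.0, -0.001, -1.0]]
wrist_force: [2.3, 0.5, -10.2]
opening: 0.715
finger_force: 115.4
```

Run:
```python
from h import *
p,R=st()
```

```text
t 31.53 p [0.6204 0.0897 0.0892] yang -17.54 tilt [-0.0011 -0.0001] F [  2.32   0.46 -10.21] M [-0.001 -0.871  0.025] op 0.715 ff 115.4 j6 15.0
```

A 10 N pull lifts against the whole jar's weight, so the cap is locked. Lower it and slide the jar along the rack while holding the cap.

Emit:
{"method": "servo_tool", "body": {
  "targets": [0,0,0.002,0,0,0,-1,0,0,0.004,0,0,0,-1,0,0,0.004,0,0,0,-1,0.0049,-0.0011,0.004,0,0,0,-1,0.0098,-0.0022,0.004,0,0,0,-1,0.0146,-0.0033,0.004,0,0,0,-1]
}}

```text
time_s: 32.03
tool_pos: [0.6231, 0.1028, 0.0875]
eef_rot: [[0.302, 0.953, 0.004], [0.953, -0.302, -0.004], [-0.003, 0.005, -1.0]]
wrist_force: [3.5, -12.7, 5.9]
opening: 0.718
finger_force: 117.0
```

Run:
```python
from h import *
p,R=st()
```

```text
t 32.03 p [0.6231 0.1028 0.0875] yang -17.56 tilt [ 0.0038 -0.0043] F [  3.54 -12.69   5.87] M [-2.537 -0.53  -0.014] op 0.718 ff 117.0 j6 16.4
```

Emit:
{"method": "servo_tool", "body": {
  "targets": [0.0049,-0.0011,0,0,0,0,-1,0.0098,-0.0022,0,0,0,0,-1,0.0137,-0.0031,0,0,0,0,-1,0.0137,-0.0031,0,0,0,0,-1]
}}

```text
time_s: 32.37
tool_pos: [0.624, 0.1169, 0.0875]
eef_rot: [[0.301, 0.954, 0.003], [0.954, -0.301, -0.005], [-0.003, 0.004, -1.0]]
wrist_force: [3.2, -10.0, 3.9]
opening: 0.712
finger_force: 117.0
```

Run:
```python
from h import *
p,R=st()
```

```text
t 32.37 p [0.624  0.1169 0.0875] yang -17.53 tilt [ 0.0031 -0.0046] F [ 3.19 -9.96  3.94] M [-2.065 -0.428 -0.007] op 0.712 ff 117.0 j6 17.7
```

Emit:
{"method": "servo_tool", "body": {
  "targets": [0.002,-0.0004,0,0,0,0,-1,0.0039,-0.0009,0,0,0,0,-1,0.0049,-0.0011,0,0,0,0,-1]
}}

```text
time_s: 32.62
tool_pos: [0.6246, 0.1211, 0.0877]
eef_rot: [[0.302, 0.953, 0.003], [0.953, -0.302, -0.005], [-0.004, 0.005, -1.0]]
wrist_force: [2.1, -12.8, 6.7]
opening: 0.718
finger_force: 117.0
```

Run:
```python
from h import *
p,R=st()
```

```text
t 32.62 p [0.6246 0.1211 0.0877] yang -17.56 tilt [ 0.0033 -0.0054] F [  2.09 -12.82   6.71] M [-2.66  -0.292  0.004] op 0.718 ff 117.0 j6 18.1
```

Emit:
{"method": "servo_tool", "body": {
  "targets": [0.001,-0.0002,0,0,0,0,-1,0.002,-0.0004,0,0,0,0,-1,0.003,-0.0007,0,0,0,0,-1]
}}

```text
time_s: 32.87
tool_pos: [0.6248, 0.124, 0.0877]
eef_rot: [[0.302, 0.953, 0.003], [0.953, -0.302, -0.006], [-0.004, 0.005, -1.0]]
wrist_force: [2.8, -12.9, 6.4]
opening: 0.718
finger_force: 117.0
```

Run:
```python
from h import *
p,R=st()
```

```text
t 32.87 p [0.6248 0.124  0.0877] yang -17.57 tilt [ 0.0032 -0.0055] F [  2.8  -12.87   6.44] M [-2.668 -0.272 -0.039] op 0.718 ff 117.0 j6 18.4
```

Emit:
{"method": "servo_tool", "body": {
  "targets": [0.001,-0.0002,0,0,0,0,-1,0.002,-0.0004,0,0,0,0,-1,0.002,-0.0004,0,0,0,0,-1]
}}

```text
time_s: 33.12
tool_pos: [0.6248, 0.1256, 0.0875]
eef_rot: [[0.302, 0.953, 0.003], [0.953, -0.302, -0.006], [-0.005, 0.004, -1.0]]
wrist_force: [1.6, -14.6, 4.4]
opening: 0.712
finger_force: 117.0
```

Run:
```python
from h import *
p,R=st()
```

```text
t 33.12 p [0.6248 0.1256 0.0875] yang -17.57 tilt [ 0.0025 -0.0064] F [  1.59 -14.57   4.43] M [-2.903 -0.25  -0.019] op 0.712 ff 117.0 j6 18.6
```

Emit:
{"method": "servo_tool", "body": {
  "targets": [0.001,-0.0002,0,0,0,0,-1,0.002,-0.0004,0,0,0,0,-1,0.002,-0.0004,0,0,0,0,-1]
}}

```text
time_s: 33.37
tool_pos: [0.6244, 0.1266, 0.0875]
eef_rot: [[0.302, 0.953, 0.001], [0.953, -0.302, -0.008], [-0.008, 0.003, -1.0]]
wrist_force: [-1.4, -18.7, 6.7]
opening: 0.716
finger_force: 117.2
```

Run:
```python
from h import *
p,R=st()
```

```text
t 33.37 p [0.6244 0.1266 0.0875] yang -17.58 tilt [ 0.0006 -0.0082] F [ -1.43 -18.72   6.69] M [-3.676  0.354  0.023] op 0.716 ff 117.2 j6 18.8
```

Contact with the neighbour: the force rises to 19 N. Release and look.

Emit:
{"method": "servo_tool", "body": {
  "targets": [0,0,0,0,0,0,1,0,0,0,0,0,0,1,0,0,0,0,0,0,1,0,0,0,0,0,0,1,0,0,-0.03,0,0,0,1,0,0,-0.07,0,0,0,1,0,0,-0.11,0,0,0,1,0,0,-0.13,0,0,0,1]
}}

```text
time_s: 34.03
tool_pos: [0.6248, 0.1314, 0.221]
eef_rot: [[0.301, 0.954, 0.006], [0.954, -0.301, 0.0], [0.002, 0.006, -1.0]]
wrist_force: [-0.2, 0.6, 1.3]
opening: 0.998
finger_force: 0.0
```

Emit:
{"method": "servo_tool", "body": {
  "targets": [-0.12,0.03,0,0,0,0,1,-0.12,0.03,0,0,0,0,1,-0.12,0.03,0,0,0,0,1,-0.12,0.03,0,0,0,0,1,-0.12,0.03,0,0,0,0,-1,-0.12,0.03,0,0,0,0,-1,-0.12,0.03,0,0,0,0,-1],
  "force": 30
}}

```text
time_s: 34.62
tool_pos: [0.6165, 0.0086, 0.2158]
eef_rot: [[0.3, 0.954, -0.0], [0.954, -0.3, 0.0], [0.0, -0.0, -1.0]]
wrist_force: [-0.4, -1.0, 0.1]
opening: 0.602
finger_force: 0.0
```

Run:
```python
from h import *
p,R=st()
T=cap('top','t21.png');save(T,'t21');S=cap('side','s21.png');save(S,'s21');W=cap('wrist','w21.png');save(W,'w21')
for n,c in(('T',T),('S',S),('W',W)):
    P=cloud(c);im=c['img'].astype(int)
    m=(im[...,2]>150)&(im[...,1]<110)&(P[...,2]>.108)&(P[...,2]<.13)&(P[...,0]>.4)&(P[...,0]<.7)
    k,l,s_,ce=cv2.connectedComponentsWithStats(m.astype(np.uint8))
    for i in range(1,k):
        if s_[i,4]>40:
            q=P[l==i];print(n,(q.min(0)+q.max(0))/2,np.median(q[:,2]),np.ptp(q,axis=0))
a=cv2.resize(S['img'][110:250,270:410],(560,560),interpolation=3);cv2.imwrite('pics/s21c.png',a)
```

```text
t 34.62 p [0.6165 0.0086 0.2158] yang -17.45 tilt [-0.0003  0.0004] F [-0.39 -1.04  0.1 ] M [-0.061  0.001  0.007] op 0.602 ff 0.0 j6 7.3
T [0.63703203 0.27565981 0.11729246] 0.11550506201760291 [0.06169922 0.06075495 0.01748292]
T [0.62984494 0.19953325 0.11587503] 0.11525578168941264 [0.06093876 0.06110641 0.01521379]
T [0.6246836 0.1225827 0.1158272] 0.11547539677643948 [0.06044827 0.05233326 0.01450214]
S [0.62449509 0.27507665 0.11276389] 0.11401834351931933 [0.03659594 0.05949052 0.00862817]
S [0.62416723 0.1987322  0.11280388] 0.11415418003710354 [0.04963192 0.0619636  0.00952073]
S [0.6247863  0.11890027 0.11242216] 0.1142793289262109 [0.06082391 0.06236479 0.00870617]
W [0.6247186  0.12127077 0.11308856] 0.11559290042813078 [0.06168987 0.06033078 0.01004986]
```

View pics/s21c.png

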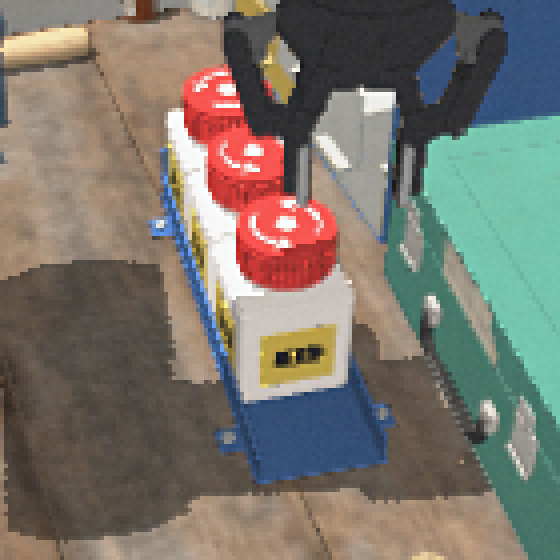

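The cap top is level with its neighbours (0.1155 m: locked, unpressed). The side crop shows jar and neighbour close together, but a gap of 2–3 mm can't be excluded. I'll move clear for a measurement and prepare a push on the body with tilted closed fingers.

Emit:
{"method": "servo_tool", "body": {
  "targets": [-0.03,0.01,0,0,0,-6,-1,-0.065,0.02,0,0,0,-12.5,-1,-0.08,0.025,0,0,0,-12.5,-1,-0.08,0.025,0,0,0,-12.5,-1]
}}

```text
time_s: 35.1
tool_pos: [0.6164, -0.0791, 0.2155]
eef_rot: [[0.092, 0.996, -0.0], [0.996, -0.092, -0.001], [-0.001, -0.0, -1.0]]
wrist_force: [0.3, 0.4, -0.1]
opening: -0.004
finger_force: 0.0
```

Emit:
{"method": "servo_tool", "body": {
  "targets": [0,0,0,0,6,0,-1,0,0,0,0,12,0,-1,0,0,0,0,18,0,-1,0,0,0,0,20,0,-1,0,0,0,0,20,0,-1,0,0,0,0,20,0,-1]
}}

```text
time_s: 35.6
tool_pos: [0.6164, -0.0758, 0.2157]
eef_rot: [[0.084, 0.996, 0.029], [0.936, -0.089, 0.34], [0.341, -0.001, -0.94]]
wrist_force: [0.1, 0.1, 0.3]
opening: 0.003
finger_force: 0.0
```

Run:
```python
from h import *
np.set_printoptions(precision=4,suppress=True)
p,R=st();print(R)
T=cap('top','t22.png');save(T,'t22')
def dots(c,z=.1155):
    P=cloud(c);im=c['img'].astype(int);o=[]
    m=((im[...,2]>140)&(im[...,1]<120)&(P[...,2]>.113)&(P[...,2]<.13)&(P[...,0]>.4)&(P[...,0]<.7)).astype(np.uint8)
    k,l,s_,ce=cv2.connectedComponentsWithStats(m)
    for i in range(1,k):
        if s_[i,4]>100:
            v,u=np.where(l==i);(x,y),r=cv2.minEnclosingCircle(np.c_[u,v].astype(np.float32));o.append((atz(c,x,y,z),r,s_[i,4]))
    return o
for n in('top0','t22'):
    for a in dots(load(n)):print(n,a)
Rk=np.array([.0837,.9965,0]);
# jar face depth profile along the rack from the side camera
S=cap('side','s22.png');save(S,'s22')
for n in('side0','s22'):
    for a in dots(load(n)):print(n,a)
d=np.array([.6165-.0,.035,.045])-p;print('shift to (.6165,.035,.15)/(z .042)',R.T@(np.array([.618,.035,.15])-p),R.T@(np.array([.618,.035,.042])-p))
```

```text
t 35.6 p [ 0.6164 -0.0758  0.2157] yang -5.08 tilt [0.0293 0.3398] F [0.11 0.12 0.33] M [-0.182  0.011  0.021] op 0.003 ff 0.0 j6 -21.0
[[ 0.0836  0.9961  0.0293]
 [ 0.9363 -0.0886  0.3398]
 [ 0.3411 -0.001  -0.94  ]]
top0 (array([0.6377, 0.2761, 0.1155]), 11.909919738769531, np.int32(281))
top0 (array([0.6306, 0.1987, 0.1155]), 12.001256942749023, np.int32(290))
top0 (array([0.6215, 0.0887, 0.1155]), 11.799010276794434, np.int32(275))
t22 (array([0.6374, 0.276 , 0.1155]), 11.917397499084473, np.int32(276))
t22 (array([0.6306, 0.1987, 0.1155]), 12.001256942749023, np.int32(295))
t22 (array([0.6253, 0.119 , 0.1155]), 11.908867835998535, np.int32(293))
side0 (array([0.636 , 0.2743, 0.1155]), 10.606701850891113, np.int32(139))
side0 (array([0.6294, 0.1979, 0.1155]), 11.113369941711426, np.int32(180))
side0 (array([0.6205, 0.0865, 0.1155]), 12.369417190551758, np.int32(222))
s22 (array([0.6296, 0.1978, 0.1155]), 11.180439949035645, np.int32(172))
s22 (array([0.6184, 0.1123, 0.1155]), 10.81226921081543, np.int32(187))
shift to (.6165,.035,.15)/(z .042) [ 0.0814 -0.0081  0.0995] [ 0.0446 -0.008   0.201 ]
```

A gap of about 3 mm remains (0.0797 m against 0.0775 m between the fixed ones in the same view), so I'll push the body low down.

Emit:
{"method": "servo_tool", "body": {
  "targets": [0.03,-0.003,0.03,0,0,0,-1,0.055,-0.005,0.065,0,0,0,-1,0.0814,-0.008,0.0995,0,0,0,-1,0.07,-0.008,0.13,0,0,0,-1,0.058,-0.008,0.165,0,0,0,-1,0.0446,-0.008,0.2,0,0,0,-1,0.0446,-0.008,0.2,0,0,0,-1,0.0446,-0.008,0.2,0,0,0,-1]
}}

```text
time_s: 36.37
tool_pos: [0.6177, 0.0351, 0.0429]
eef_rot: [[0.082, 0.996, 0.027], [0.936, -0.087, 0.341], [0.342, -0.002, -0.94]]
wrist_force: [0.7, 0.4, 1.8]
opening: 0.001
finger_force: 0.0
```

Run:
```python
from h import *
np.set_printoptions(precision=4,suppress=True)
p,R=st()
d=np.array([.0837,.9965,0]);print('25mm along rack:',R.T@(d*.025))
```

```text
t 36.37 p [0.6177 0.0351 0.0429] yang -4.98 tilt [0.0274 0.3412] F [0.68 0.42 1.82] M [-0.179 -0.082  0.02 ] op 0.001 ff 0.0 j6 -20.4
25mm along rack: [ 0.0235 -0.0001  0.0086]
```

Emit:
{"method": "servo_tool", "body": {
  "targets": [0.0094,0,0.0034,0,0,0,-1,0.0188,0,0.0069,0,0,0,-1,0.0263,0,0.0096,0,0,0,-1,0.0282,0,0.0103,0,0,0,-1,0.0282,0,0.0103,0,0,0,-1]
}}

```text
time_s: 36.78
tool_pos: [0.6209, 0.0651, 0.0441]
eef_rot: [[0.081, 0.996, 0.031], [0.936, -0.086, 0.34], [0.342, 0.002, -0.94]]
wrist_force: [0.5, -0.8, -0.1]
opening: 0.0
finger_force: 0.0
```

Run:
```python
from h import *
p,R=st()
```

```text
t 36.78 p [0.6209 0.0651 0.0441] yang -4.95 tilt [0.031  0.3404] F [ 0.46 -0.75 -0.14] M [-0.171  0.043  0.059] op 0.0 ff 0.0 j6 -17.9
```

Emit:
{"method": "servo_tool", "body": {
  "targets": [0.0019,0,0.0007,0,0,0,-1,0.0038,0,0.0014,0,0,0,-1,0.0038,0,0.0014,0,0,0,-1]
}}

```text
time_s: 37.03
tool_pos: [0.6211, 0.0682, 0.0431]
eef_rot: [[0.083, 0.996, 0.03], [0.936, -0.088, 0.341], [0.342, 0.0, -0.94]]
wrist_force: [1.0, -0.3, -0.0]
opening: 0.001
finger_force: 0.0
```

Run:
```python
from h import *
p,R=st()
```

```text
t 37.03 p [0.6211 0.0682 0.0431] yang -5.04 tilt [0.0301 0.3407] F [ 1.03 -0.28 -0.04] M [-0.191  0.035 -0.061] op 0.001 ff 0.0 j6 -17.6
```

Emit:
{"method": "servo_tool", "body": {
  "targets": [0.0019,0,0.0007,0,0,0,-1,0.0038,0,0.0014,0,0,0,-1,0.0038,0,0.0014,0,0,0,-1]
}}

```text
time_s: 37.28
tool_pos: [0.6214, 0.0724, 0.043]
eef_rot: [[0.082, 0.996, 0.03], [0.936, -0.088, 0.341], [0.342, -0.0, -0.94]]
wrist_force: [-0.4, 0.3, 0.2]
opening: 0.004
finger_force: 0.0
```

Run:
```python
from h import *
p,R=st()
```

```text
t 37.28 p [0.6214 0.0724 0.043 ] yang -5.03 tilt [0.0299 0.3408] F [-0.43  0.33  0.16] M [-0.168  0.02   0.025] op 0.004 ff 0.0 j6 -17.2
```

Emit:
{"method": "servo_tool", "body": {
  "targets": [0.0019,0,0.0007,0,0,0,-1,0.0028,0,0.001,0,0,0,-1,0.0028,0,0.001,0,0,0,-1]
}}

```text
time_s: 37.53
tool_pos: [0.6218, 0.0746, 0.043]
eef_rot: [[0.082, 0.996, 0.03], [0.936, -0.088, 0.34], [0.341, 0.0, -0.94]]
wrist_force: [-0.5, -3.7, -0.1]
opening: 0.002
finger_force: 1.9
```

Run:
```python
from h import *
p,R=st()
```

```text
t 37.53 p [0.6218 0.0746 0.043 ] yang -5.04 tilt [0.0303 0.3397] F [-0.49 -3.7  -0.08] M [-0.792  0.09  -0.03 ] op 0.002 ff 1.9 j6 -17.0
```

Emit:
{"method": "servo_tool", "body": {
  "targets": [0.0019,0,0.0007,0,0,0,-1,0.0028,0,0.001,0,0,0,-1,0.0028,0,0.001,0,0,0,-1]
}}

```text
time_s: 37.78
tool_pos: [0.622, 0.0777, 0.0431]
eef_rot: [[0.083, 0.996, 0.03], [0.936, -0.088, 0.34], [0.342, 0.0, -0.94]]
wrist_force: [0.5, -4.8, -0.6]
opening: 0.001
finger_force: 2.3
```

Run:
```python
from h import *
p,R=st()
```

```text
t 37.78 p [0.622  0.0777 0.0431] yang -5.04 tilt [0.0302 0.3402] F [ 0.5  -4.81 -0.61] M [-0.923  0.036 -0.045] op 0.001 ff 2.3 j6 -16.7
```

Emit:
{"method": "servo_tool", "body": {
  "targets": [0.0009,0,0.0003,0,0,0,-1,0.0019,0,0.0007,0,0,0,-1,0.0019,0,0.0007,0,0,0,-1]
}}

```text
time_s: 38.03
tool_pos: [0.622, 0.0794, 0.043]
eef_rot: [[0.082, 0.996, 0.03], [0.937, -0.088, 0.34], [0.341, -0.0, -0.94]]
wrist_force: [-1.0, -6.4, -0.1]
opening: 0.001
finger_force: 3.6
```

Run:
```python
from h import *
p,R=st()
```

```text
t 38.03 p [0.622  0.0794 0.043 ] yang -5.03 tilt [0.0298 0.3395] F [-1.02 -6.42 -0.05] M [-1.315  0.264  0.043] op 0.001 ff 3.6 j6 -16.6
```

Emit:
{"method": "servo_tool", "body": {
  "targets": [0.0009,0,0.0003,0,0,0,-1,0.0019,0,0.0007,0,0,0,-1,0.0019,0,0.0007,0,0,0,-1]
}}

```text
time_s: 38.28
tool_pos: [0.622, 0.0797, 0.043]
eef_rot: [[0.083, 0.996, 0.029], [0.937, -0.088, 0.337], [0.338, -0.0, -0.941]]
wrist_force: [-5.9, -16.6, 2.5]
opening: -0.0
finger_force: 8.3
```

Run:
```python
from h import *
p,R=st()
```

```text
t 38.28 p [0.622  0.0797 0.043 ] yang -5.03 tilt [0.0294 0.3369] F [ -5.89 -16.57   2.48] M [-2.539  0.825  0.315] op -0.0 ff 8.3 j6 -16.4
```

A hard stop: 17 N and only 0.3 mm of motion. Back off and verify.

Emit:
{"method": "servo_tool", "body": {
  "targets": [-0.02,0,-0.007,0,0,0,-1,-0.04,0,-0.014,0,0,0,-1,-0.05,0,-0.05,0,0,0,-1,-0.05,0,-0.09,0,0,0,-1,-0.05,0,-0.13,0,0,0,-1,-0.05,0,-0.17,0,0,0,-1,-0.05,0,-0.19,0,0,0,-1,-0.05,0,-0.19,0,0,0,-1]
}}

```text
time_s: 38.95
tool_pos: [0.6138, -0.0307, 0.2095]
eef_rot: [[0.08, 0.996, 0.038], [0.937, -0.089, 0.339], [0.341, 0.009, -0.94]]
wrist_force: [0.4, -0.7, -0.9]
opening: 0.001
finger_force: 0.0
```

Emit:
{"method": "servo_tool", "body": {
  "targets": [-0.08,0,0,0,0,0,-1,-0.08,0,0,0,0,0,-1,-0.08,0,0,0,0,0,-1,-0.08,0,0,0,0,0,-1]
}}

```text
time_s: 39.28
tool_pos: [0.6053, -0.1049, 0.1755]
eef_rot: [[0.085, 0.996, 0.028], [0.935, -0.09, 0.343], [0.344, -0.003, -0.939]]
wrist_force: [0.2, -0.6, 0.3]
opening: -0.004
finger_force: 0.0
```

Run:
```python
from h import *
np.set_printoptions(precision=4,suppress=True)
p,R=st();T=cap('top','t23.png');save(T,'t23');S=cap('side','s23.png');save(S,'s23')
for c in(T,S):
    P=cloud(c);im=c['img'].astype(int)
    m=((im[...,2]>140)&(im[...,1]<120)&(P[...,2]>.113)&(P[...,2]<.13)&(P[...,0]>.4)&(P[...,0]<.7)).astype(np.uint8)
    if c is S: m=((im[...,2]>140)&(im[...,1]<120)&(P[...,2]>.110)&(P[...,2]<.13)&(P[...,0]>.4)&(P[...,0]<.7)).astype(np.uint8)
    k,l,s_,ce=cv2.connectedComponentsWithStats(m)
    for i in range(1,k):
        if s_[i,4]>100:
            v,u=np.where(l==i);(x,y),r=cv2.minEnclosingCircle(np.c_[u,v].astype(np.float32));print(atz(c,x,y,.1155),np.median(P[l==i][:,2]),s_[i,4])
    cells(c)
a=np.hstack([cv2.resize(S['img'][120:230,290:390],(400,440),interpolation=3),cv2.resize(T['img'][150:205,212:262+60][:, :],(400,200),interpolation=3) if 0 else cv2.resize(T['img'][145:200,215:265+5],(400,440),interpolation=3)])
cv2.imwrite('pics/fin.png',a)
```

```text
t 39.28 p [ 0.6053 -0.1049  0.1755] yang -5.15 tilt [0.0282 0.343 ] F [ 0.17 -0.57  0.26] M [-0.186 -0.032  0.058] op -0.004 ff 0.0 j6 -25.5
[0.6374 0.2761 0.1155] 0.11586377731955944 282
[0.6309 0.1995 0.1155] 0.11624093790231205 274
[0.6261 0.1239 0.1155] 0.11616413931674319 287
[  0.4326   0.2895   0.0101   0.022    0.015  232.     246.    ]
[0.6217 0.1192 0.1155] 0.11430071276251608 129
[  0.4325   0.286    0.0085   0.024    0.024  258.     173.    ]
```

View pics/fin.png

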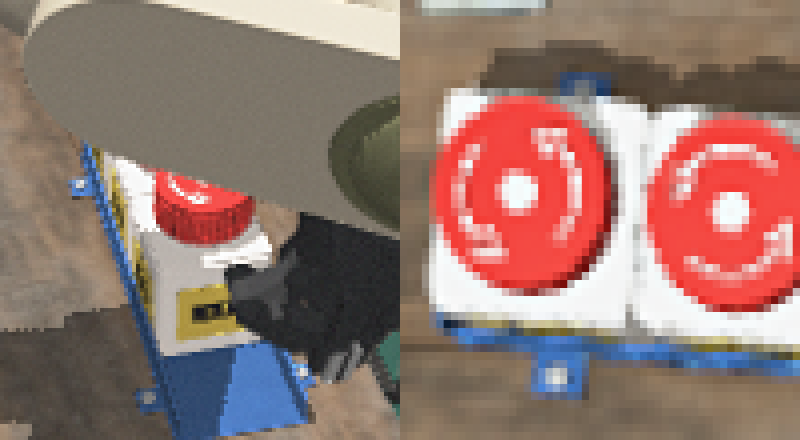

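The jar stands flush (spacing 0.0757 m, like its neighbours), its cap level with theirs at 0.1155 m, and only the nuts are left on the bench. Handing in.

```bash
python3 -c "
from station import manip
print(manip.hand_in())"
```

```text
the job is handed in; nothing more can be done
None
```

The job is handed in at about 39 s: all four coin cells are in the jar, the cap was pressed and turned clockwise to its stop and held in a pull test, the closed jar stands upright and flush with its neighbour, and the nuts were left alone; the judge gave no verdict.

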